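# Shut a split cylinder mould and close its over-centre draw latch

### The job

Get the split mould ready for casting: swing its hinged half shut, lay the latch's wire loop over the keeper and draw its bar back under the hook's lip, then throw the lever over its dead point and press the handle down until it lies on its rubber rest. Be gentle: do not force the loop against the keeper or ram the handle onto its rest, and leave the specimens and the brush where they are.

Things in the scene. Friction and masses are not known exactly. Their poses are not given: they have to be found in the camera images.
- mould: Steel split mould (heavy, does not move) for 36 x 50 mm cylinders on a 150 x 164 x 10 mm plate. Origin: bench level under the bore. z up, y across the parting plane (fixed half y < 0, hinged half y > 0), latch along y at x = -70 mm in front of the 58 mm wide, 60 mm high shells. Flat lugs carry the latch, tops at z = 40, 10 mm thick, x from -86 to -26, y from -94 to -3 (fixed). Measured like all poses: 1 to 2 mm off.
- jaw (a joint): Hinged half of the mould with its lug and the keeper. 0 = shut against the fixed half; grows as it swings open (to +y), rad. Vertical hinge pin at mould x = 48, y = 0 mm. Shut, its lug spans x -86 to -26, y 3 to 66, z 30 to 40 mm: the outer face at y = 66 can be pushed. It stays where it is left; about 1.2 N at the lug moves it.
- keeper: Small metal hook block, 12 mm wide (x), on the hinged half's lug; its axes are the mould's when shut. Origin at its foot (lug top), under the seat. Ledge at z = 12.5 from y = -3 to 17 mm; stem behind y = -3; lip above, underside z = 20, top z = 25, ending at y = 4. The throat opens to +y. A loop bar lying on the ledge has its centre at z = 15; seated against the stem it is at y = 0 to -1.
- loop: Wire loop of the latch: two 5 mm wires 27 mm apart (centres), y along them, x across, turning about the crank pin. Origin at the crank pin; end bar at y = 77.2 mm. Domed finger studs outside both wires at y = 60 mm, 44 mm apart over all, are there to pinch and turn it by. Stiff on its pin: it stays where it is left and turns with the lever unless the hook holds it. Sprung lengthwise (9 N/mm) when the lever draws it.
- loop_bar (a point): Middle of the loop's end bar (5 mm thick, 27 mm long along x).
- lever (a joint): Angle of the latch lever, rad. 0 = stop, wide open (handle about upright, crank pin 20 mm straight above the pivot); grows as the handle goes over to -y and down. Dead point at 1.53; the handle meets its rest somewhere from 1.54 to 1.73. Pivot (along x) at mould x = -70, y = -36, z = 60 mm. Friction 0.16 N m: it mostly stays where it is left; drawing it by the loop takes 8 to 13 N, the throw 3 to 9 N near the handle's end.
- handle_end (a point): Middle of the end of the lever's black handle (20 mm wide, 8 mm thick, from 30 to 66 mm from the pivot), on the face that looks towards the keeper when open and upwards when shut. The straight line from the pivot to this point stands 5 degrees from the line pivot to crank pin, on the keeper's side when open.
- rest: Rest for the shut handle: a black rubber buffer, 13 mm across, on a threaded stem with an 11 mm locknut on the fixed lug, at mould x = -70, y = -82 mm. Origin: foot of the nut on the lug top, z up. Workers screw the buffer up or down: its top stands 8 to 17 mm above this origin; this height is not measured and must be seen or felt. The rubber yields about 1 mm for 15 N.
- cylinder_a: Loose cast test cylinder, 36 mm across, 50 mm high, standing beside the mould; origin at its foot. A bystander.
- cylinder_b: Second loose cylinder, 36 x 50 mm, standing beside the mould; origin at its foot. A bystander.
- oil_brush: Loose flat brush, 202 mm long, lying beside the mould; origin under its middle. A bystander.

How it is judged:
On the way, in this order (a step that is already met when the one before it is completed fails the run):
1. the hinged half is swung shut (value of joint jaw below 0.03 rad and value of joint lever below 0.4 rad), for 0.2 s.
2. the loop's bar lies under the hook's lip, the lever not yet thrown (value of joint jaw below 0.03 rad and value of joint lever below 1.2 rad and y of loop_bar in the frame of keeper between -0.004 and 0.0035 m and z of loop_bar in the frame of keeper between 0.011 and 0.0195 m), for 0.2 s.
At the end, for the whole second after the job is handed in: the mould is shut (within 0.015 rad), the loop's bar sits under the keeper's lip (within about 4 mm of its seat), and the lever is past its dead point with the handle lying on its rubber rest (touching it) (value of joint jaw below 0.015 rad and y of loop_bar in the frame of keeper between -0.004 and 0.0035 m and z of loop_bar in the frame of keeper between 0.011 and 0.0195 m and value of joint lever above 1.535 rad and contact force between rest and anything else above 0.3 N).
It fails at once if the loop is forced against the keeper by the gripper (contact force between the fingers and loop above 1 N and contact force between loop and keeper above 30 N).
It fails at once if the handle is rammed onto its rest (contact force between rest and anything else above 30 N).
It fails at once if a specimen is knocked over or pushed away (distance of any of cylinder_a, cylinder_b from where it was at the start of the episode above 0.02 m).
It fails at once if the brush is pushed away (distance of oil_brush from where it was at the start of the episode above 0.02 m).
It also fails if it takes over 72 s, if anything falls off the work surface, if the arm or the gripper's body presses on something with over 40 N, if the wrist force passes 120 N, or if a joint passes its speed limit or range.

### The arm

A 6-joint arm with a two-finger parallel gripper is mounted at the origin on a cart in front of the work surface, level with it; the furniture and walls round the work are solid. World frame = base frame: x ahead of the robot, y to its left, z up, the work surface at z = 0. Lengths are in m, angles in rad, forces in N, time in s.
With the tool pointing down it reaches from about 0.4 to 0.825 m from the base axis. Payload 7 kg.
Tool frame: the origin (TCP) lies at the centre of the arm's flange, where the gripper is bolted on; the fingertips stand 178 mm ahead of it and the grasp point (between the pads) lies 159 mm ahead of it; z points along the fingers, y is the direction in which the jaws open and shut (so a half turn about z gives the same grasp; the last joint's range is limited). The gripper opens to 88 mm and grips with 3 to 60 N. Pads are 19 mm wide; open, the fingers measure 130 mm over their backs; the gripper's body (78 mm by 193 mm) begins 47 mm behind the grasp point.
Start: joints at [-0.88, 0.359, 0.012, 0, -1.224, -0.288], TCP at [0.265, -0.621, 0.405] pointing down, gripper open.
Joint ranges: [-3.07, 3.07], [-1.43, 2.12], [-1.02, 1.25], [-3.03, 1.67], [-3.05, -0], [-3.03, 3.03]. Speed limits (rad/s): [2.39, 2.39, 3.01, 3.14, 3.14, 3.14].

### API

Orientations are given as [roll, pitch, yaw] about the fixed x, y, z axes, in that order (R = Rz(yaw) Ry(pitch) Rx(roll)).
In Python, from station import * gives the robot as it stands.
- The arm moves only by the tool send_rows, never from a script. Its argument "motion" is a list of rows, each an object with "offset": the shift along the tool's x, y, z in cm, a list of three; "turn": the turn about the tool's z in degrees. In form: [{"offset": [x, y, z], "turn": turn}, ...]. A call has 1 to 8 rows; each row is the pose to reach, as a shift and turn from the pose commanded when the call began, along the tool's axes at that moment; what a row does not reach only later rows make up. A row lasts 1/10 s, in which the tool goes at most 50 mm and 8.59 degrees, less where a joint would pass 70% of its speed; a pose out of reach is approached as far as the arm can. A call with a gripper value outside its range is refused whole. "hand" is the opening, from -1 (shut) to 1 (fully open), set as the call begins (left out, the last holds). The fingers move at their own pace and stop on an object; "squeeze" is the grip in N (left out, the last holds). Time passes only in rows, so rows that repeat a pose let the fingers close. It gives the time, the measured TCP pose, the force and the opening at its end, in the units of the state.
- get_state(): the state, without advancing time (a new reading comes with each control period).
- grab_frame(name): name is "scene" or "top" or "wrist"; returns a dict with "frame" (400x640x3 uint8, blue, green, red), "range_z" (400x640 float32, m along the optical axis (not along the pixel's ray), 0 where there is no reading), "vertical_fov" (degrees; the focal length in pixels is half the picture's height over the tangent of half this angle, whatever the lens; pixels are square), "cx", "cy" (the principal point, pixels), "k1" (the pictures are not rectified: a ray, as slopes to the right and down, at radius r is drawn at 1 + k1 r^2 times it, then the intrinsics apply), "cam_to_world" (4x4, takes a point from camera to world coordinates). Camera axes: x right, y up, looking along -z (the intrinsics and any distortion apply to the point x, -y, -z); pixel columns grow to the right and rows downward; lengths in m; the calibration is good to about 2 mm. A picture is of the moment at which its call begins.
- job_done(): hands the job in, once; it reports no verdict.
The state is a dict: "t": time; "q": joint angles; "qd": joint speeds; "joint_efforts": joint torques, N m; "eef_pos": TCP position; "ee_rot": TCP orientation; "force": force on the tool from outside, world axes, zero at the start; "moment": the same for the moment, N m; "width": finger opening in m.
Only numpy, scipy, OpenCV 4.12 (cv2) and the standard library are available. Lean on these libraries where they do the work, as an engineer would, in place of code of your own. Each camera call takes 0.05 s, during which the arm holds its last target. There are 200 camera calls.

## Working session

There is one attempt and no reset: what is moved stays moved. The work goes in short steps, Python scripts to look and compute and a tool call to move; the robot and the scene stay as the last step left them, time stands still between calls to the robot, and variables do not carry over. Pictures are saved under pics/ and viewed, about 8 in all and at most 12, crops included, and the job is handed in when it is done.

Besides the shell and the picture viewer there is one more tool, called by a JSON object that holds its "name" and its "arguments". send_rows: Moves the arm, as the interface text tells. Its arguments: {"type":"object","properties":{"motion":{"type":"array"},"hand":{"type":"number"},"squeeze":{"type":"number"}},"required":["motion"]}

```bash
mkdir -p pics; cat > h.py <<'E'
from station import *
import numpy as np, cv2
def K(f):
    F=200/np.tan(np.radians(f["vertical_fov"])/2); return F,f["cx"],f["cy"]
def pt(f,u,v,d=None):
    F,cx,cy=K(f); k=f["k1"]
    xd,yd=(u-cx)/F,(v-cy)/F; x,y=xd,yd
    for _ in range(20):
        s=1+k*(x*x+y*y); x,y=xd/s,yd/s
    if d is None: d=f["range_z"][int(round(v)),int(round(u))]
    return (f["cam_to_world"]@np.array([x*d,-y*d,-d,1]))[:3]
def proj(f,P):
    F,cx,cy=K(f); c=np.linalg.inv(f["cam_to_world"])@np.r_[P,1]
    x,y=c[0]/-c[2],-c[1]/-c[2]; s=1+f["k1"]*(x*x+y*y)
    return cx+F*x*s,cy+F*y*s,-c[2]
def cloud(f):
    return None
E
python3 - <<'E'
from h import *
import pickle
s=get_state();print({k:np.round(v,3) for k,v in s.items()})
for n in("scene","top"):
    f=grab_frame(n);pickle.dump(f,open(n+"0.pkl","wb"))
    cv2.imwrite(f"pics/{n}0.png",f["frame"]);print(n,K(f),f["k1"],np.round(f["cam_to_world"],3).tolist())
E
```

```text
{'t': np.float64(0.0), 'q': array([-0.88 ,  0.359,  0.011, -0.   , -1.224, -0.288]), 'qd': array([ 0.   , -0.002, -0.001, -0.001,  0.001, -0.001]), 'joint_efforts': array([ 0.0000e+00, -5.8272e+01,  2.9305e+01,  6.9970e+00,  7.0000e-03,
       -0.0000e+00]), 'eef_pos': array([ 0.265, -0.621,  0.404]), 'ee_rot': array([ 3.14 , -0.   , -2.739]), 'force': array([ 0.214,  1.046, -0.494]), 'moment': array([-0.003,  0.013,  0.013]), 'width': np.float64(0.087)}
scene (np.float64(392.1829814292553), 318.017680010835, 195.438240330708) -0.007578657924090205 [[-0.822, 0.438, -0.364, 0.282], [-0.57, -0.627, 0.531, 0.534], [0.004, 0.644, 0.765, 0.761], [0.0, 0.0, 0.0, 1.0]]
top (np.float64(431.57408576593235), 315.7285138981702, 199.361804557902) 0.0031291886566713447 [[0.003, 0.996, -0.094, 0.507], [-1.0, 0.006, 0.027, 0.091], [0.028, 0.094, 0.995, 0.985], [0.0, 0.0, 0.0, 1.0]]
```

View pics/scene0.png

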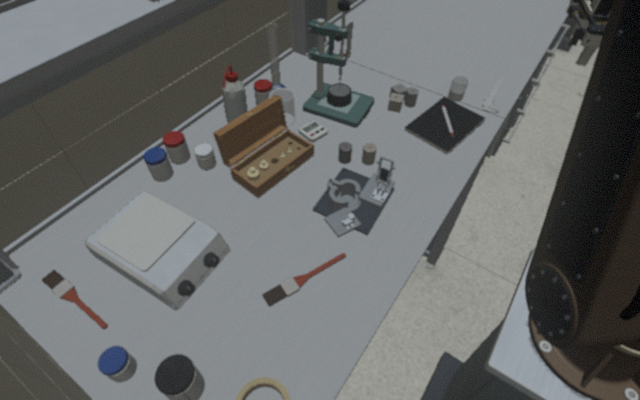

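View pics/top0.png

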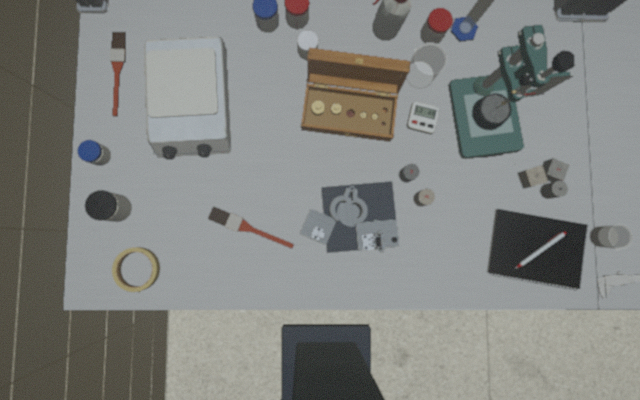

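The top view shows the mould plate at (358,217), with the fixed lug and lever at (378,236), the hinged lug and keeper at (318,230), cylinders at (410,172) and (426,197), and the brush at (250,228).

```bash
python3 - <<'E'
from h import *
import pickle
f=pickle.load(open("top0.pkl","rb"))
c=f["frame"][170:262,295:440]
c=cv2.resize(c,None,fx=5.5,fy=5.5,interpolation=cv2.INTER_CUBIC);cv2.imwrite("pics/c1.png",c)
# plate corners estimate: dark pixels z~10mm
g=f["frame"].mean(2)
P=[];D=f["range_z"]
for v in range(175,260):
  for u in range(300,420):
    p=pt(f,u,v); P.append([u,v,*p,g[v,u]])
P=np.array(P)
m=(P[:,5]<75)&(P[:,4]<0.02)&(P[:,4]>0.003)
q=P[m];print(m.sum(),np.median(q[:,4]),cv2.minAreaRect(q[:,2:4].astype(np.float32)*1000))
for lo,hi in((.035,.046),(.055,.066)):
  m=(P[:,4]>lo)&(P[:,4]<hi);q=P[m]
  print(lo,m.sum(),q[:,2:5].min(0),q[:,2:5].max(0))
m=(P[:,4]>.07);q=P[m];i=np.argsort(-q[:,4]);print(np.round(q[i[:40:3]],3))
f=pickle.load(open("scene0.pkl","rb"))
c=f["frame"][140:245,300:410]
c=cv2.resize(c,None,fx=5.5,fy=5.5,interpolation=cv2.INTER_CUBIC);cv2.imwrite("pics/c2.png",c)
E
```

```text
224 0.010008333846124984 ((570.7889404296875, -61.66178894042969), (142.16796875, 206.34451293945312), 10.742283821105957)
0.035 1679 [ 0.4883987  -0.16501808  0.03500181] [0.65284907 0.09948829 0.04592776]
0.055 501 [ 0.49751469 -0.10738109  0.055023  ] [0.62490288 0.0714212  0.06592935]
[[ 3.88000e+02  1.75000e+02  5.07000e-01  9.10000e-02  9.85000e-01
   1.57000e+02]
 [ 3.62000e+02  1.79000e+02  5.07000e-01  9.10000e-02  9.85000e-01
   1.54333e+02]
 [ 3.33000e+02  1.91000e+02  5.07000e-01  9.10000e-02  9.85000e-01
   8.10000e+01]
 [ 3.40000e+02  1.97000e+02  5.07000e-01  9.10000e-02  9.85000e-01
   1.33000e+02]
 [ 3.94000e+02  2.00000e+02  5.07000e-01  9.10000e-02  9.85000e-01
   1.37667e+02]
 [ 4.04000e+02  2.08000e+02  5.07000e-01  9.10000e-02  9.85000e-01
   1.56000e+02]
 [ 4.01000e+02  2.15000e+02  5.07000e-01  9.10000e-02  9.85000e-01
   1.54667e+02]
 [ 3.94000e+02  2.34000e+02  5.07000e-01  9.10000e-02  9.85000e-01
   1.35333e+02]
 [ 3.19000e+02  2.40000e+02  5.07000e-01  9.10000e-02  9.85000e-01
   1.35333e+02]
 [ 3.48000e+02  2.55000e+02  5.07000e-01  9.10000e-02  9.85000e-01
   1.55333e+02]
 [ 3.82000e+02  2.46000e+02  4.97000e-01 -5.80000e-02  1.63000e-01
   1.24000e+02]
 [ 3.82000e+02  2.43000e+02  5.02000e-01 -5.80000e-02  1.61000e-01
   1.28667e+02]
 [ 3.83000e+02  2.44000e+02  5.00000e-01 -6.00000e-02  1.61000e-01
   1.35333e+02]
 [ 3.83000e+02  2.46000e+02  4.97000e-01 -6.00000e-02  1.60000e-01
   1.37000e+02]]
```

View pics/c1.png

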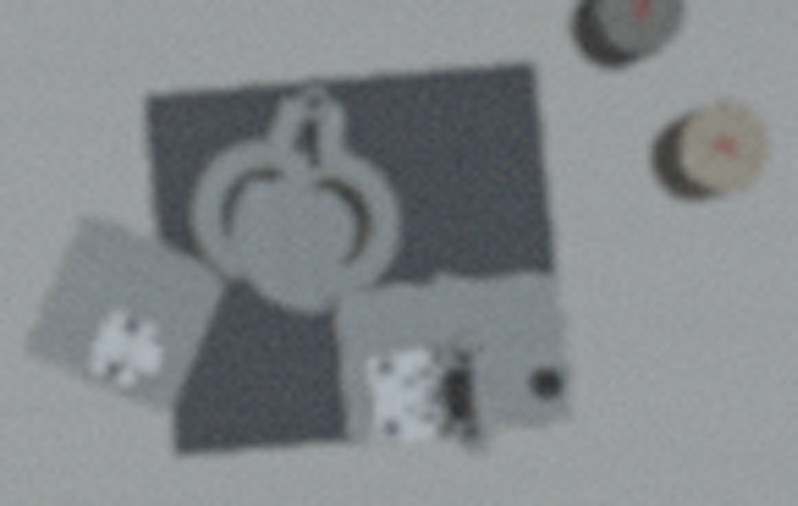

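```bash
python3 - <<'E'
from h import *
import pickle
from scipy.optimize import least_squares
f=pickle.load(open("top0.pkl","rb"))
# d so z equals known
def atz(f,u,v,z):
    a=pt(f,u,v,.5);b=pt(f,u,v,1.);t=(z-a[2])/(b[2]-a[2]);return a+t*(b-a)
fu=lambda x,y:(295+(x+.5)/5.5-.5,170+(y+.5)/5.5-.5)
M=[((570,418),(-86,-94,40)),((553,272),(-26,-94,40)),((347,440),(-86,-3,40)),((340,288),(-26,-3,40)),((547,382),(-70,-82,53))]
W=np.array([atz(f,*fu(*a),m[2]/1000) for a,m in M]);m=np.array([q for _,q in M])/1000
def r(p):
    c,s=np.cos(p[2]),np.sin(p[2]);R=np.array([[c,-s],[s,c]]);return ((m[:,:2]@R.T+p[:2])-W[:,:2]).ravel()
s=least_squares(r,[.55,0,0]);print(s.x,np.round(s.fun*1000,1))
for a in((148,97),(535,65),(178,455)):
    w=atz(f,*fu(*a),.01);c,sn=np.cos(s.x[2]),np.sin(s.x[2]);R=np.array([[c,-sn],[sn,c]]);print("plate",R.T@(w[:2]-s.x[:2]))
w=atz(f,*fu(315,98),.06);print("pin?",R.T@(w[:2]-s.x[:2]))
for a in((25,348),(85,213),(228,285),(168,412),(128,348)):
    w=atz(f,*fu(*a),.04);print("jaw lug",R.T@(w[:2]-s.x[:2]))
E
```

```text
[ 0.57298657 -0.01598518  0.08458376] [-0.9 -1.3  0.8 -2.2  0.3  0.3 -0.1  2.9 -0.2  0.3]
plate [0.0599152  0.06262067]
plate [ 0.06070119 -0.09921289]
plate [-0.08771159  0.06257028]
pin? [ 0.04842218 -0.00035028]
jaw lug [-0.03977074  0.12110576]
jaw lug [0.01184159 0.09308118]
jaw lug [-0.02135596  0.03857608]
jaw lug [-0.06956478  0.06663302]
jaw lug [-0.0430796   0.08036877]
```

View pics/c2.png

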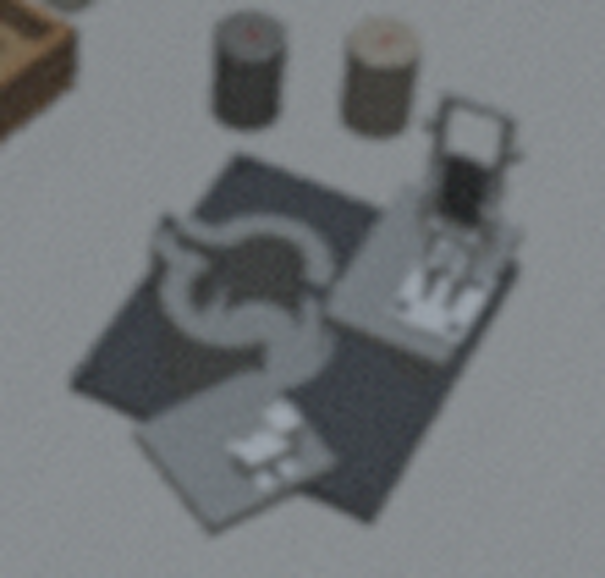

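```bash
python3 - <<'E'
from h import *
import pickle
f=grab_frame("wrist");pickle.dump(f,open("w0.pkl","wb"));cv2.imwrite("pics/w0.png",f["frame"])
s=get_state();from scipy.spatial.transform import Rotation as Ro
R=Ro.from_euler("xyz",s["ee_rot"]).as_matrix();T=np.eye(4);T[:3,:3]=R;T[:3,3]=s["eef_pos"]
print(np.round(np.linalg.inv(T)@f["cam_to_world"],3),K(f))
C=(np.linalg.inv(T)@f["cam_to_world"])
# finger points in tool frame
X=[]
for v in range(0,400,3):
  for u in range(0,640,3):
    d=f["range_z"][v,u]
    if 0<d<.25:X.append((R.T@(pt(f,u,v)-s["eef_pos"]))*1000)
X=np.array(X);print(len(X))
for z in range(80,185,8):
  q=X[(X[:,2]>z)&(X[:,2]<z+8)]
  for sg in(-1,1):
    w=q[q[:,1]*sg>0]
    if len(w):print(z,sg,np.round(w.min(0)),np.round(w.max(0)),len(w))
E
```

```text
[[-0.     0.951  0.308  0.085]
 [ 1.     0.    -0.    -0.001]
 [-0.     0.308 -0.951  0.02 ]
 [ 0.     0.     0.     1.   ]] (np.float64(285.90500873915346), 319.9098388944996, 204.57047004018614)
9153
80 -1 [ 18. -95.  80.] [41. -1. 88.] 257
80 1 [-6.  0. 80.] [41. 93. 88.] 537
88 -1 [ 11. -95.  88.] [41. -1. 96.] 1133
88 1 [-12.   0.  88.] [41. 93. 96.] 1016
96 -1 [  4. -89.  96.] [ 41.  -1. 104.] 396
96 1 [-25.   0.  96.] [ 41.  87. 104.] 382
104 -1 [ -2. -88. 104.] [ 40. -48. 112.] 143
104 1 [-28.  46. 104.] [ 40.  86. 112.] 134
112 -1 [-10. -49. 112.] [ 11. -48. 120.] 36
112 1 [ -6.  46. 112.] [ 12.  47. 120.] 25
120 -1 [ -9. -49. 120.] [  5. -48. 128.] 23
120 1 [ -9.  46. 120.] [  6.  47. 128.] 24
128 -1 [ -9. -62. 129.] [ 13. -45. 136.] 32
128 1 [ -9.  43. 129.] [ 13.  59. 136.] 35
136 -1 [ -7. -62. 136.] [ 13. -45. 144.] 44
136 1 [ -8.  43. 136.] [ 13.  62. 144.] 41
144 -1 [  1. -62. 144.] [ 12. -44. 151.] 36
144 1 [  3.  43. 144.] [ 13.  60. 152.] 36
152 -1 [ -4. -61. 152.] [ 12. -44. 160.] 42
152 1 [ -4.  43. 152.] [ 12.  58. 159.] 40
160 -1 [ -9. -60. 160.] [ 12. -44. 168.] 34
160 1 [ -9.  43. 160.] [ 12.  59. 168.] 38
168 -1 [ -8. -60. 168.] [ 12. -45. 175.] 29
168 1 [ -8.  43. 168.] [ 12.  59. 175.] 29
176 -1 [ -2. -45. 176.] [  3. -45. 178.] 4
176 1 [ -8.  43. 178.] [ -6.  43. 178.] 2
```

View pics/w0.png

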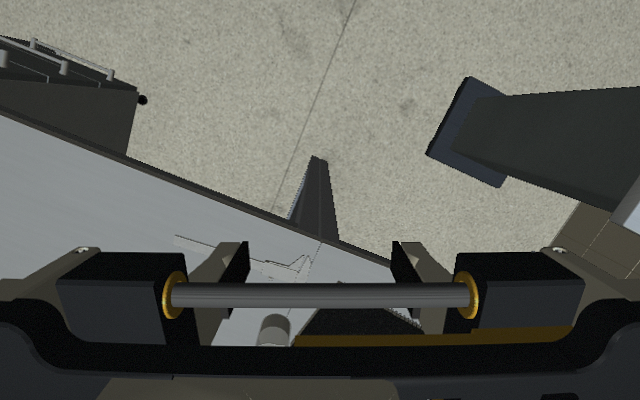

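The wrist view shows only the fingers, with tips about 16 mm thick. Next I go to the outside of the hinged lug and push it shut.

```bash
cat >> h.py <<'E'
MO=np.array([.573,-.016]);MY=.0846
c_,s_=np.cos(MY),np.sin(MY);RM=np.array([[c_,-s_],[s_,c_]])
def w2m(p): p=np.asarray(p);return np.r_[RM.T@(p[:2]-MO),p[2:]]
def off(mx,my,z,yaw=MY-np.pi/2,s=None):
    """tcp goal: mould xy mm, z mm of TCP -> offset cm, turn deg"""
    s=s or get_state();g=RM@np.array([mx,my])/1000+MO;d=np.r_[g,z/1000]-s["eef_pos"]
    y=s["ee_rot"][2];o=[np.cos(y)*d[0]+np.sin(y)*d[1],np.sin(y)*d[0]-np.cos(y)*d[1],-d[2]]
    return np.round(np.array(o)*100,2),round(-np.degrees(yaw-y),1)
def st():
    s=get_state();m=w2m(s["eef_pos"])*1000
    print("t",round(s["t"],2),"mould xyz mm",np.round(m,1),"yaw off",np.round(np.degrees(s["ee_rot"][2]-MY)+90,2),"rot",np.round(s["ee_rot"],3),"F(mould)",np.round(np.r_[RM.T@s["force"][:2],s["force"][2]],1),"w",round(s["width"]*1000,1));return s
E
python3 - <<'E'
from h import *
st();print(off(-4,135,400))
E
```

```text
t 0.15 mould xyz mm [-358.5 -576.6  404. ] yaw off -71.77 rot [ 3.14  -0.    -2.739] F(mould) [ 0.1 -0.1 -0.6] w 87.6
(array([-55.93,  56.5 ,   0.4 ]), np.float64(-71.8))
```

{"name": "send_rows", "arguments": {"motion": [{"offset": [-5, 5, 0], "turn": -8.5}, {"offset": [-8, 8, 0], "turn": -17}, {"offset": [-11.5, 11.5, 0], "turn": -25.5}, {"offset": [-15, 15, 0], "turn": -34}, {"offset": [-18.5, 18.5, 0], "turn": -42.5}, {"offset": [-22, 22, 0], "turn": -51}, {"offset": [-25, 25, 0], "turn": -59.5}, {"offset": [-28, 28, 0], "turn": -68}], "hand": -1, "squeeze": 20}}

```text
t: 0.95
eef_pos: [0.4126, -0.2515, 0.4048]
ee_rot: [-3.141, 0.0, -1.546]
force: [1.2, -0.5, 0.6]
width: 0.0291
```

```bash
python3 - <<'E'
from h import *
st();print(off(-4,135,400))
E
```

```text
t 0.95 mould xyz mm [-179.8 -221.2  404.8] yaw off -3.41 rot [-3.141  0.    -1.546] F(mould) [ 1.1 -0.6  0.6] w 29.1
(array([-36.6 , -15.43,   0.48]), np.float64(-3.4))
```

{"name": "send_rows", "arguments": {"motion": [{"offset": [-4.5, -2, 0], "turn": -3.4}, {"offset": [-9, -4, 0], "turn": -3.4}, {"offset": [-13.5, -6, 0], "turn": -3.4}, {"offset": [-18.5, -8, 0], "turn": -3.4}, {"offset": [-23, -10, 0], "turn": -3.4}, {"offset": [-28, -12, 0], "turn": -3.4}, {"offset": [-32.5, -14, 0], "turn": -3.4}, {"offset": [-36.6, -15.4, 0], "turn": -3.4}]}}

```text
t: 1.75
eef_pos: [0.5599, 0.1173, 0.4046]
ee_rot: [-3.142, 0.0, -1.492]
force: [0.7, -0.4, -0.6]
width: 0.0004
```

```bash
python3 - <<'E'
from h import *
import pickle
s=st();print(off(-4,135,204))
f=grab_frame("wrist");cv2.imwrite("pics/w1.png",f["frame"]);pickle.dump(f,open("w1.pkl","wb"))
E
```

```text
t 1.75 mould xyz mm [ -1.8 134.  404.6] yaw off -0.36 rot [-3.142  0.    -1.492] F(mould) [ 0.7 -0.5 -0.6] w 0.4
(array([-0.1 ,  0.22, 20.06]), np.float64(-0.4))
```

View pics/w1.png

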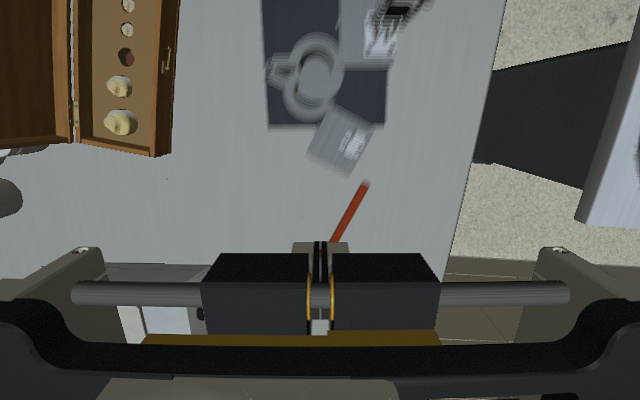

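```bash
python3 - <<'E'
from h import *
f=grab_frame("wrist")
hsv=cv2.cvtColor(f["frame"],cv2.COLOR_BGR2HSV)
m=((hsv[...,0]<8)|(hsv[...,0]>172))&(hsv[...,1]>130)
ys,xs=np.nonzero(m)
P=np.array([np.r_[w2m(pt(f,u,v))*1000,u,v] for u,v in zip(xs,ys) if u>300 and u<420 and v>170])
print(P[::max(1,len(P)//12)].round(0))
D=np.array([np.r_[w2m(pt(f,u,v))*1000] for u in range(290,390) for v in range(90,190)])
q=D[(D[:,2]>36)&(D[:,2]<44)&(D[:,1]>30)];print(cv2.boxPoints(cv2.minAreaRect(q[:,:2].astype(np.float32))).round(0),np.median(q[:,2]))
cv2.imwrite("pics/w1c.png",cv2.resize(f["frame"][0:190,250:430],None,fx=4,fy=4)[:600])
E
```

```text
[[-62. 135.   8. 367. 175.]
 [-64. 142.  11. 368. 181.]
 [-61. 148.  11. 366. 185.]
 [-55. 153.  11. 361. 189.]
 [-51. 159.  11. 358. 193.]
 [-46. 165.   8. 354. 197.]
 [-52. 175.  10. 358. 204.]
 [-35. 185.  10. 346. 211.]
 [-44. 190.  11. 352. 215.]
 [-38. 198.  11. 348. 220.]
 [-32. 206.  10. 343. 225.]
 [-27. 215.  11. 340. 231.]
 [  1. 240.   7. 320. 246.]]
[[-69.  65.]
 [-13.  34.]
 [ 17.  90.]
 [-40. 120.]] 40.21902941283614
```

{"name": "send_rows", "arguments": {"motion": [{"offset": [-0.1, 0.2, 5], "turn": -0.4}, {"offset": [-0.1, 0.2, 10], "turn": -0.4}, {"offset": [-0.1, 0.2, 14], "turn": -0.4}, {"offset": [-0.1, 0.2, 17], "turn": -0.4}, {"offset": [-0.1, 0.2, 19], "turn": -0.4}, {"offset": [-0.1, 0.2, 20], "turn": -0.4}, {"offset": [-0.1, 0.2, 20], "turn": -0.4}]}}

```text
t: 2.55
eef_pos: [0.557, 0.1157, 0.2034]
ee_rot: [3.139, -0.001, -1.486]
force: [0.0, -0.6, -0.1]
width: 0.0003
```

```bash
python3 - <<'E'
from h import *
st()
for p in((-8,124),(-25.5,114),(-44.5,97),(-60,80)):print(off(*p,204))
E
```

```text
t 2.55 mould xyz mm [ -4.8 132.6 203.4] yaw off 0.02 rot [ 3.139e+00 -1.000e-03 -1.486e+00] F(mould) [-0.  -0.6 -0.1] w 0.3
(array([ 0.86,  0.32, -0.06]), np.float64(0.0))
(array([ 1.86,  2.07, -0.06]), np.float64(0.0))
(array([ 3.56,  3.97, -0.06]), np.float64(0.0))
(array([ 5.26,  5.52, -0.06]), np.float64(0.0))
```

{"name": "send_rows", "arguments": {"motion": [{"offset": [0.9, 0.3, 0], "turn": 0}, {"offset": [1.2, 0.9, 0], "turn": 0}, {"offset": [1.5, 1.5, 0], "turn": 0}, {"offset": [1.9, 2.1, 0], "turn": 0}, {"offset": [2.4, 2.7, 0], "turn": 0}, {"offset": [3.0, 3.3, 0], "turn": 0}, {"offset": [3.6, 4.0, 0], "turn": 0}, {"offset": [4.2, 4.5, 0], "turn": 0}]}}

```text
t: 3.35
eef_pos: [0.5154, 0.0697, 0.2046]
ee_rot: [3.141, -0.0, -1.486]
force: [0.3, 0.7, -0.8]
width: 0.0004
```

```bash
python3 - <<'E'
from h import *
st()
for p in((-60,80),(-60,76),(-60,73)):print(off(*p,204))
E
```

```text
t 3.35 mould xyz mm [-50.2  90.2 204.6] yaw off 0.03 rot [ 3.141 -0.    -1.486] F(mould) [ 0.3  0.6 -0.8] w 0.4
(array([1.02, 0.98, 0.06]), np.float64(0.0))
(array([1.42, 0.98, 0.06]), np.float64(0.0))
(array([1.72, 0.98, 0.06]), np.float64(0.0))
```

{"name": "send_rows", "arguments": {"motion": [{"offset": [0.4, 0.4, 0], "turn": 0}, {"offset": [0.7, 0.7, 0], "turn": 0}, {"offset": [0.9, 0.9, 0], "turn": 0}, {"offset": [1.1, 1.0, 0], "turn": 0}, {"offset": [1.3, 1.0, 0], "turn": 0}, {"offset": [1.4, 1.0, 0], "turn": 0}]}}

```text
t: 3.95
eef_pos: [0.5072, 0.0554, 0.2045]
ee_rot: [3.141, -0.0, -1.486]
force: [-1.3, 2.1, 0.3]
width: 0.0008
```

```bash
python3 - <<'E'
from h import *
import pickle
st()
f=grab_frame("wrist");pickle.dump(f,open("w2.pkl","wb"))
cv2.imwrite("pics/w2.png",cv2.resize(f["frame"][:270,180:500],None,fx=2.5,fy=2.2))
E
```

```text
t 3.95 mould xyz mm [-59.6  76.8 204.5] yaw off 0.02 rot [ 3.141 -0.    -1.486] F(mould) [-1.1  2.2  0.3] w 0.8
```

View pics/w2.png

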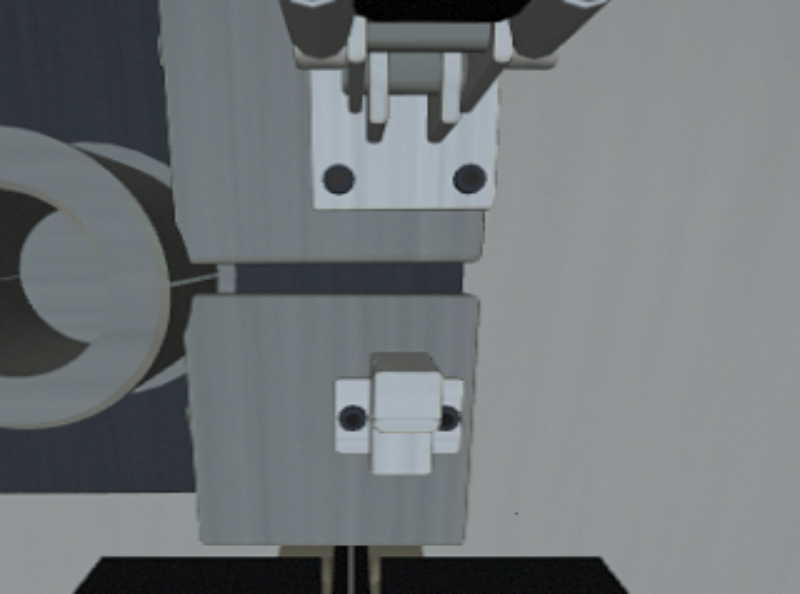

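The lug gap is about parallel and almost shut, and the keeper is clear at about (403,420). I push a touch more until the force rises.

{"name": "send_rows", "arguments": {"motion": [{"offset": [0.1, 0, 0], "turn": 0}, {"offset": [0.2, 0, 0], "turn": 0}, {"offset": [0.3, 0, 0], "turn": 0}, {"offset": [0.3, 0, 0], "turn": 0}, {"offset": [0.3, 0, 0], "turn": 0}]}}

```text
t: 4.5
eef_pos: [0.5073, 0.0541, 0.2045]
ee_rot: [-3.141, 0.002, -1.486]
force: [-8.4, 14.3, 2.0]
width: 0.0004
```

```bash
python3 - <<'E'
from h import *
st()
f=grab_frame("wrist")
# crop coords -> image: u=180+x/2.5, v=y/2.2
def P(x,y,z):
    u,v=180+x/2.5,y/2.2;a=pt(f,u,v,.1);b=pt(f,u,v,.3);t=(z-a[2])/(b[2]-a[2]);return w2m(a+t*(b-a))*1000
def D(x,y): return w2m(pt(f,180+x/2.5,y/2.2))*1000
for n,a in dict(fix_in=(192,262,.04),fix_out=(478,262,.04),jaw_in=(192,296,.04),jaw_out=(476,296,.04),jaw_far=(202,543,.04),jaw_farout=(466,543,.04),lipL=(372,376,.065),lipR=(440,376,.065),lipendL=(372,428,.065),lipendR=(437,428,.065),ledgeL=(372,473,.0525),ledgeR=(431,473,.0525)).items():
    print(n,P(*a).round(1),D(a[0]+(3 if a[0]<300 else -3),a[1]+(-4 if n[:3]=="fix" or "far" in n else 4)).round(1))
E
```

```text
t 4.5 mould xyz mm [-59.6  75.4 204.5] yaw off 0.03 rot [-3.141e+00  2.000e-03 -1.486e+00] F(mould) [-7.1 15.   2. ] w 0.4
fix_in [-29.2  -6.5  40. ] [-30.   -7.4  40.8]
fix_out [-85.   -6.5  40. ] [-84.4  -7.3  39.6]
jaw_in [-28.7   0.9  40. ] [-29.2   1.8  39.7]
jaw_out [-85.    0.9  40. ] [-84.4   1.8  40. ]
jaw_far [-26.8  62.3  40. ] [-27.4  61.5  39.2]
jaw_farout [-86.1  62.3  40. ] [-85.2  60.8  40.6]
lipL [-63.7  14.1  65. ] [-63.8  19.2  44.6]
lipR [-75.3  14.1  65. ] [-74.9  15.1  63.9]
lipendL [-63.8  24.6  65. ] [-63.8  30.8  46.8]
lipendR [-75.2  24.6  65. ] [-77.4  31.9  42.9]
ledgeL [-64.4  38.7  52.5] [-64.1  43.9  41.1]
ledgeR [-76.   38.7  52.5] [-77.   44.6  39.3]
```

{"name": "send_rows", "arguments": {"motion": [{"offset": [-0.5, 0, 0], "turn": 0}, {"offset": [-1.5, 0, 0], "turn": 0}, {"offset": [-1.5, 0, -4], "turn": 0}, {"offset": [-1.5, 0, -9], "turn": 0}, {"offset": [-1.5, 0, -14], "turn": 0}, {"offset": [-1.5, 0.5, -18], "turn": 0}, {"offset": [2, 1, -18], "turn": 0}, {"offset": [6, 1, -18], "turn": 0}], "hand": 1}}

```text
t: 5.35
eef_pos: [0.5026, -0.0078, 0.3867]
ee_rot: [-3.137, 0.001, -1.483]
force: [0.2, -1.5, -0.5]
width: 0.0587
```

```bash
python3 - <<'E'
from h import *
st(); print(off(-70,-36,385))
E
```

```text
t 5.35 mould xyz mm [-69.4  14.1 386.7] yaw off 0.19 rot [-3.137e+00  1.000e-03 -1.483e+00] F(mould) [ 0.  -1.5 -0.5] w 58.7
(array([5.01, 0.08, 0.17]), np.float64(0.2))
```

{"name": "send_rows", "arguments": {"motion": [{"offset": [2, 0, 0], "turn": 0.2}, {"offset": [2, 0, 0], "turn": 0.2}, {"offset": [2, 0, 0], "turn": 0.2}]}}

```text
t: 5.65
eef_pos: [0.5045, -0.0282, 0.3847]
ee_rot: [-3.141, -0.0, -1.49]
force: [-0.2, 0.9, -0.0]
width: 0.0828
```

```bash
python3 - <<'E'
from h import *
import pickle
st()
f=grab_frame("wrist");pickle.dump(f,open("w3.pkl","wb"))
cv2.imwrite("pics/w3.png",cv2.resize(f["frame"][0:240,220:460],None,fx=3.3,fy=2.5))
u0,v0=proj(f,np.r_[RM@np.array([-.07,-.036])+MO,.157])[:2];print(u0,v0)
E
```

```text
t 5.65 mould xyz mm [-69.3  -6.3 384.7] yaw off -0.24 rot [-3.141 -0.    -1.49 ] F(mould) [-0.1  0.9 -0. ] w 82.8
320.0618134240347 189.70088874620177
```

View pics/w3.png

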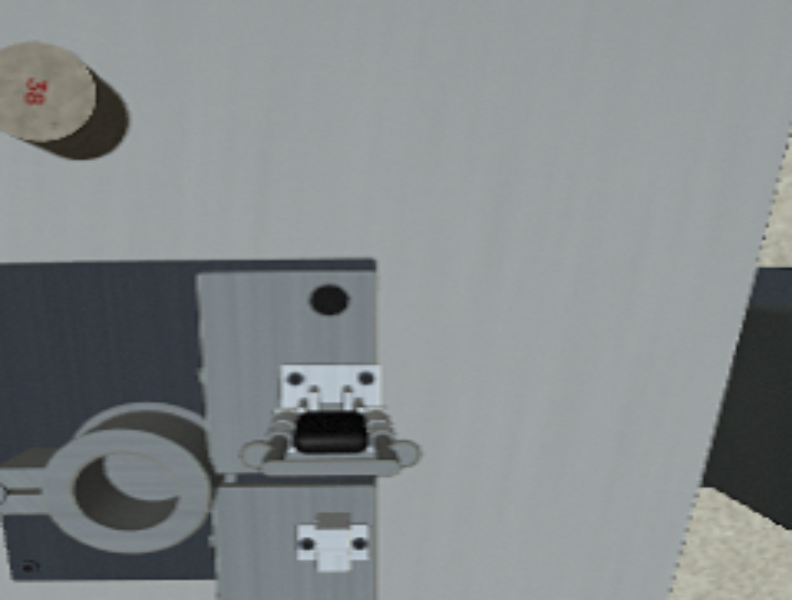

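The loop stands upright: studs at crop (255,453) and (405,453), bar at (332,466), handle end at (331,432), rest at (330,300).

```bash
python3 - <<'E'
from h import *
f=grab_frame("wrist");st()
for n,(x,y) in dict(studL=(252,453),studR=(408,453),bar=(332,466),barL=(285,466),barR=(380,466),handle=(331,432),handlefront=(331,446),rest=(330,299),lug=(280,300)).items():
    u,v=220+x/3.3,y/2.5;i,j=int(round(v)),int(round(u))
    d=f["range_z"][i-1:i+2,j-1:j+2];d=d[d>0].min();print(n,(w2m(pt(f,u,v,d))*1000).round(1))
E
```

```text
t 5.75 mould xyz mm [-69.2  -5.6 384.7] yaw off -0.15 rot [-3.142 -0.    -1.489] F(mould) [-0.   0.6 -0.3] w 86.3
studL [-51.3 -39.3 145. ]
studR [-88.5 -39.2 145. ]
bar [-70.3 -39.  160.6]
barL [-59.8 -39.  160.2]
barR [-81.  -39.1 161.1]
handle [-70.2 -42.2 126.8]
handlefront [-70.2 -37.5 127.1]
rest [-70.2 -83.9  55.6]
lug [-53.7 -83.2  41.4]
```

```bash
python3 - <<'E'
from h import *
st();print(off(-70,-37,385),off(-70,-37,308))
# plan: stud centre in mould mm, crank circle
import math
def stud(phi,a=0): # phi: loop angle from vertical to +y
    cy,cz=-36-20*math.sin(a),60+20*math.cos(a);return cy+60*math.sin(phi),cz+60*math.cos(phi),cy+77.2*math.sin(phi),cz+77.2*math.cos(phi)
for d in range(0,111,10):print(d,np.round(stud(math.radians(d)),1))
print("draw: lever a, bar z 56")
for a in np.arange(0,1.0,.1):
    cz=60+20*math.cos(a);phi=math.acos((56-cz)/77.2);print(round(a,2),np.round(stud(phi,a),1))
E
```

```text
t 5.75 mould xyz mm [-69.2  -5.6 384.7] yaw off -0.15 rot [-3.142 -0.    -1.489] F(mould) [-0.   0.6 -0.3] w 86.3
(array([ 3.14,  0.08, -0.03]), np.float64(-0.2)) (array([3.14, 0.08, 7.67]), np.float64(-0.2))
0 [-36.  140.  -36.  157.2]
10 [-25.6 139.1 -22.6 156. ]
20 [-15.5 136.4  -9.6 152.5]
30 [ -6.  132.    2.6 146.9]
40 [  2.6 126.   13.6 139.1]
50 [ 10.  118.6  23.1 129.6]
60 [ 16.  110.   30.9 118.6]
70 [ 20.4 100.5  36.5 106.4]
80 [23.1 90.4 40.  93.4]
90 [24.  80.  41.2 80. ]
100 [23.1 69.6 40.  66.6]
110 [20.4 59.5 36.5 53.6]
draw: lever a, bar z 56
0.0 [21.  61.3 37.4 56. ]
0.1 [19.1 61.3 35.4 56. ]
0.2 [17.2 61.3 33.5 56. ]
0.3 [15.3 61.1 31.8 56. ]
0.4 [13.6 61.  30.1 56. ]
0.5 [12.  60.8 28.5 56. ]
0.6 [10.6 60.6 27.1 56. ]
0.7 [ 9.2 60.3 25.9 56. ]
0.8 [ 8.  60.  24.7 56. ]
0.9 [ 7.  59.7 23.8 56. ]
```

{"name": "send_rows", "arguments": {"motion": [{"offset": [1.6, 0.1, 0], "turn": -0.2}, {"offset": [3.1, 0.1, 0], "turn": -0.2}, {"offset": [3.1, 0.1, 2], "turn": -0.2}, {"offset": [3.1, 0.1, 4], "turn": -0.2}, {"offset": [3.1, 0.1, 6], "turn": -0.2}, {"offset": [3.1, 0.1, 7.7], "turn": -0.2}, {"offset": [3.1, 0.1, 7.7], "turn": -0.2}]}}

```text
t: 6.45
eef_pos: [0.5053, -0.0582, 0.3055]
ee_rot: [3.137, -0.0, -1.485]
force: [0.2, -0.3, 0.1]
width: 0.0879
```

{"name": "send_rows", "arguments": {"motion": [{"offset": [0, 0, 0], "turn": 0}, {"offset": [0, 0, 0], "turn": 0}, {"offset": [0, 0, 0], "turn": 0}, {"offset": [0, 0, 0], "turn": 0}, {"offset": [0, 0, 0], "turn": 0}, {"offset": [0, 0, 0], "turn": 0}, {"offset": [0, 0, 0], "turn": 0}], "hand": -1, "squeeze": 18}}

```text
t: 7.15
eef_pos: [0.5064, -0.0589, 0.3081]
ee_rot: [-3.14, 0.0, -1.486]
force: [1.9, -0.4, 0.2]
width: 0.0419
```

```bash
python3 - <<'E'
from h import *
st()
for p in((-26.6,139),(-16.5,136.4),(-7,132),(1.6,126),(9,118.6),(15,110),(19.4,100.5),(22,90.4)):print(off(-70,p[0],p[1]+168))
E
```

```text
t 7.15 mould xyz mm [-69.9 -37.2 308.1] yaw off 0.04 rot [-3.14   0.    -1.486] F(mould) [ 1.8 -0.6  0.2] w 41.9
(array([-1.06,  0.  ,  0.11]), np.float64(0.0))
(array([-2.07,  0.  ,  0.37]), np.float64(0.0))
(array([-3.02,  0.  ,  0.81]), np.float64(0.0))
(array([-3.88,  0.  ,  1.41]), np.float64(0.0))
(array([-4.62,  0.  ,  2.15]), np.float64(0.0))
(array([-5.22,  0.  ,  3.01]), np.float64(0.0))
(array([-5.66,  0.  ,  3.96]), np.float64(0.0))
(array([-5.92,  0.  ,  4.97]), np.float64(0.0))
```

{"name": "send_rows", "arguments": {"motion": [{"offset": [-0.5, 0, 0.03], "turn": 0}, {"offset": [-1.06, 0, 0.1], "turn": 0}, {"offset": [-1.6, 0, 0.22], "turn": 0}, {"offset": [-2.07, 0, 0.37], "turn": 0}, {"offset": [-2.55, 0, 0.57], "turn": 0}, {"offset": [-3.02, 0, 0.81], "turn": 0}, {"offset": [-3.45, 0, 1.1], "turn": 0}, {"offset": [-3.88, 0, 1.41], "turn": 0}]}}

```text
t: 7.95
eef_pos: [0.5028, -0.0198, 0.2934]
ee_rot: [-3.141, 0.0, -1.485]
force: [4.5, -0.6, 1.1]
width: 0.0416
```

```bash
python3 - <<'E'
from h import *
st()
for p in((10,118.6),(16,110),(20.4,100.5),(23.1,90.4),(24,80),(23.1,70)):print(off(-70,p[0],p[1]+168))
E
```

```text
t 7.95 mould xyz mm [-70.3   2.1 293.4] yaw off 0.04 rot [-3.141  0.    -1.485] F(mould) [ 4.4 -1.   1.1] w 41.6
(array([-0.79, -0.03,  0.68]), np.float64(0.0))
(array([-1.39, -0.03,  1.54]), np.float64(0.0))
(array([-1.83, -0.03,  2.49]), np.float64(0.0))
(array([-2.1 , -0.03,  3.5 ]), np.float64(0.0))
(array([-2.19, -0.03,  4.54]), np.float64(0.0))
(array([-2.1 , -0.03,  5.54]), np.float64(0.0))
```

{"name": "send_rows", "arguments": {"motion": [{"offset": [-0.4, -0.03, 0.33], "turn": 0}, {"offset": [-0.79, -0.05, 0.68], "turn": 0}, {"offset": [-1.1, -0.05, 1.1], "turn": 0}, {"offset": [-1.39, -0.05, 1.54], "turn": 0}, {"offset": [-1.63, -0.05, 2.0], "turn": 0}, {"offset": [-1.83, -0.05, 2.49], "turn": 0}, {"offset": [-1.83, -0.05, 2.49], "turn": 0}]}}

```text
t: 8.65
eef_pos: [0.5016, -0.0017, 0.268]
ee_rot: [3.141, 0.0, -1.485]
force: [3.0, 1.7, 0.6]
width: 0.0418
```

```bash
python3 - <<'E'
from h import *
import pickle
st()
f=grab_frame("wrist");pickle.dump(f,open("w4.pkl","wb"))
cv2.imwrite("pics/w4.png",cv2.resize(f["frame"][20:290,180:460],None,fx=2.8,fy=2.2))
E
```

```text
t 8.65 mould xyz mm [-70.   20.3 268. ] yaw off 0.04 rot [ 3.141  0.    -1.485] F(mould) [3.1 1.5 0.6] w 41.8
```

View pics/w4.png

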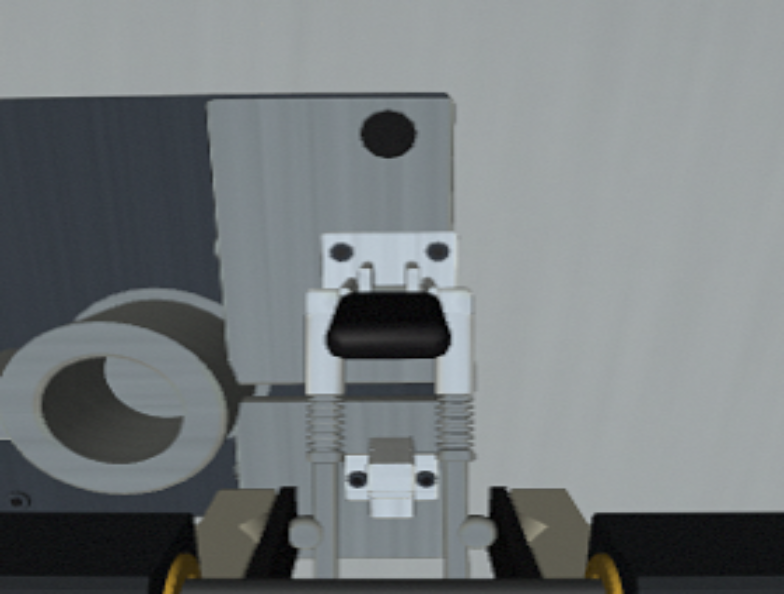

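The studs (crop (305,532) and (477,532)) are held between the pads, and the loop is coming down over the keeper at (391,480). I continue along the arc, slower near the ledge.

{"name": "send_rows", "arguments": {"motion": [{"offset": [-0.17, -0.03, 0.5], "turn": 0}, {"offset": [-0.28, -0.03, 1.0], "turn": 0}, {"offset": [-0.35, -0.03, 1.5], "turn": 0}, {"offset": [-0.37, -0.03, 2.0], "turn": 0}, {"offset": [-0.35, -0.03, 2.5], "turn": 0}, {"offset": [-0.3, -0.03, 2.9], "turn": 0}, {"offset": [-0.25, -0.03, 3.2], "turn": 0}, {"offset": [-0.25, -0.03, 3.2], "turn": 0}]}}

```text
t: 9.5
eef_pos: [0.5017, 0.0004, 0.2362]
ee_rot: [3.141, -0.0, -1.486]
force: [1.1, 2.2, 0.4]
width: 0.0416
```

```bash
python3 - <<'E'
from h import *
st();print(off(-70,22,63+168),off(-70,21,61.3+168))
f=grab_frame("wrist")
cv2.imwrite("pics/w5.png",cv2.resize(f["frame"][20:290,180:460],None,fx=2.8,fy=2.2))
E
```

```text
t 9.5 mould xyz mm [-69.7  22.4 236.2] yaw off 0.02 rot [ 3.141 -0.    -1.486] F(mould) [1.3 2.1 0.4] w 41.6
(array([0.04, 0.03, 0.52]), np.float64(0.0)) (array([0.14, 0.03, 0.69]), np.float64(0.0))
```

View pics/w5.png

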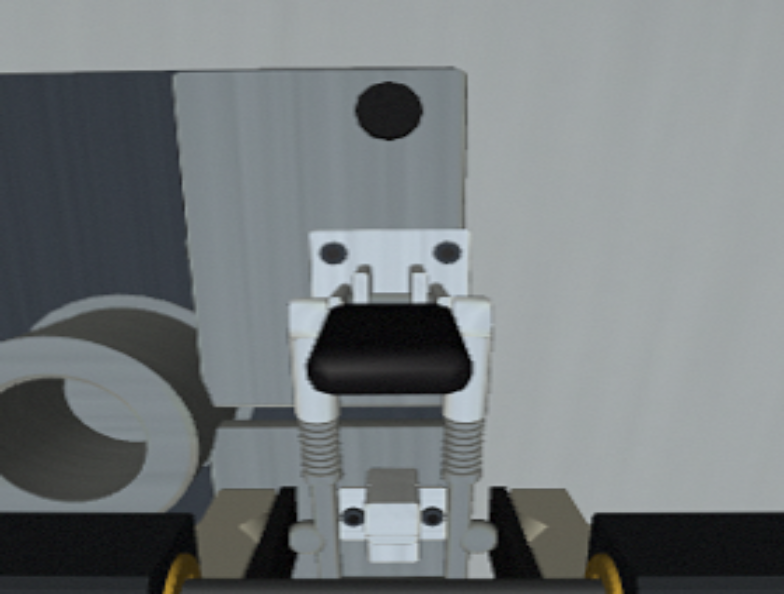

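{"name": "send_rows", "arguments": {"motion": [{"offset": [0, 0, 0.15], "turn": 0}, {"offset": [0.03, 0, 0.3], "turn": 0}, {"offset": [0.06, 0, 0.4], "turn": 0}, {"offset": [0.08, 0, 0.5], "turn": 0}, {"offset": [0.08, 0, 0.5], "turn": 0}]}}

```text
t: 10.05
eef_pos: [0.5017, -0.0004, 0.2315]
ee_rot: [3.141, -0.0, -1.486]
force: [0.9, 0.0, 0.0]
width: 0.0417
```

{"name": "send_rows", "arguments": {"motion": [{"offset": [0.02, 0, 0.05], "turn": 0}, {"offset": [0.04, 0, 0.1], "turn": 0}, {"offset": [0.04, 0, 0.1], "turn": 0}]}}

```text
t: 10.35
eef_pos: [0.5018, -0.0007, 0.2306]
ee_rot: [3.141, -0.0, -1.486]
force: [0.4, 0.0, 0.7]
width: 0.0418
```

{"name": "send_rows", "arguments": {"motion": [{"offset": [0.02, 0, 0.05], "turn": 0}, {"offset": [0.04, 0, 0.1], "turn": 0}, {"offset": [0.04, 0, 0.1], "turn": 0}]}}

```text
t: 10.65
eef_pos: [0.5018, -0.0011, 0.2296]
ee_rot: [3.142, 0.0, -1.486]
force: [-0.6, 0.5, 0.2]
width: 0.0415
```

{"name": "send_rows", "arguments": {"motion": [{"offset": [0.02, 0, 0.05], "turn": 0}, {"offset": [0.02, 0, 0.05], "turn": 0}]}}

```text
t: 10.85
eef_pos: [0.5019, -0.0013, 0.2291]
ee_rot: [3.142, 0.0, -1.486]
force: [-0.2, 2.1, 0.4]
width: 0.0417
```

{"name": "send_rows", "arguments": {"motion": [{"offset": [0.02, 0, 0.05], "turn": 0}, {"offset": [0.02, 0, 0.05], "turn": 0}]}}

```text
t: 11.05
eef_pos: [0.5019, -0.0014, 0.2286]
ee_rot: [3.142, 0.0, -1.486]
force: [0.2, 1.2, 0.1]
width: 0.0416
```

{"name": "send_rows", "arguments": {"motion": [{"offset": [0.02, 0, 0.05], "turn": 0}, {"offset": [0.02, 0, 0.05], "turn": 0}]}}

```text
t: 11.25
eef_pos: [0.5019, -0.0016, 0.2281]
ee_rot: [-3.142, 0.0, -1.486]
force: [-0.7, 2.2, 0.6]
width: 0.0418
```

{"name": "send_rows", "arguments": {"motion": [{"offset": [0.02, 0, 0.05], "turn": 0}, {"offset": [0.02, 0, 0.05], "turn": 0}]}}

```text
t: 11.45
eef_pos: [0.502, -0.0018, 0.2276]
ee_rot: [3.142, 0.0, -1.486]
force: [-0.5, 2.5, 0.2]
width: 0.0418
```

```bash
python3 - <<'E'
from h import *
st()
f=grab_frame("wrist")
# list depth-based highest points in stud windows, wires, lip
P=np.full((290,640,3),np.nan)
for v in range(100,290):
  for u in range(270,370):
    if f["range_z"][v,u]>0:P[v,u]=w2m(pt(f,u,v))*1000
def win(n,x0,x1,y0,y1,z0,z1):
    q=P.reshape(-1,3);m=(q[:,0]>x0)&(q[:,0]<x1)&(q[:,1]>y0)&(q[:,1]<y1)&(q[:,2]>z0)&(q[:,2]<z1);q=q[m]
    if len(q):print(n,len(q),"ztop",np.round(np.percentile(q[:,2],95),1),"y",np.round(np.percentile(q[:,1],[2,50,98]),1),"x",np.round(np.percentile(q[:,0],[2,98]),1))
win("lip",-75,-65,10,32,61,70)
win("ledge",-75,-65,10,60,49,56)
win("lug",-50,-30,-40,60,36,44)
for y in range(-40,30,5):
    win("wireL %d"%y,-60,-53,y,y+5,48,95);
    win("wireR %d"%y,-87,-80,y,y+5,48,95)
win("studL",-53,-44,0,40,50,75);win("studR",-96,-87,0,40,50,75)
win("handle",-78,-62,-70,0,118,135)
cv2.imwrite("pics/w6.png",cv2.resize(f["frame"][20:290,180:460],None,fx=2.8,fy=2.2))
E
```

```text
t 11.45 mould xyz mm [-69.6  20.1 227.6] yaw off 0.03 rot [ 3.142  0.    -1.486] F(mould) [-0.3  2.5  0.2] w 41.8
lip 378 ztop 66.1 y [13.1 17.9 24.9] x [-74.7 -65. ]
ledge 121 ztop 55.2 y [12.8 13.5 34.5] x [-74.9 -65.3]
lug 1157 ztop 41.2 y [-39.  -10.6  41.6] x [-49.5 -38.6]
wireL -40 115 ztop 85.5 y [-39.9 -38.  -35.3] x [-58.2 -53.3]
wireR -40 123 ztop 85.6 y [-39.9 -37.9 -35.2] x [-86.5 -81. ]
wireL -35 66 ztop 83.4 y [-34.9 -32.8 -30.3] x [-56.6 -53.1]
wireR -35 84 ztop 83.5 y [-34.8 -32.9 -30.2] x [-86.7 -82.4]
wireL -30 32 ztop 81.5 y [-29.8 -27.8 -25.1] x [-55.1 -53.1]
wireR -30 46 ztop 81.4 y [-29.9 -28.1 -25.4] x [-86.9 -83.9]
wireL -25 27 ztop 79.7 y [-24.7 -21.9 -20.1] x [-55.3 -53.2]
wireR -25 43 ztop 79.7 y [-24.8 -22.3 -20.2] x [-86.8 -84. ]
wireL -20 87 ztop 78.2 y [-19.6 -17.2 -15.1] x [-59.7 -53.1]
wireR -20 96 ztop 78.5 y [-19.8 -17.4 -15.1] x [-86.8 -80.3]
wireL -15 115 ztop 76.1 y [-14.9 -12.5 -10.1] x [-59.9 -53.4]
wireR -15 108 ztop 76.1 y [-14.8 -12.8 -10.2] x [-86.7 -80.1]
wireL -10 107 ztop 74.4 y [-9.9 -7.4 -5.1] x [-59.8 -53.2]
wireR -10 104 ztop 74.7 y 
[... 287 characters left out ...]
9.8] x [-58.6 -54.1]
wireR 5 61 ztop 68.6 y [5.1 7.5 9.7] x [-85.6 -81. ]
wireL 10 71 ztop 67.0 y [10.  13.  14.9] x [-58.9 -53.1]
wireR 10 68 ztop 66.9 y [10.1 12.8 14.7] x [-86.9 -81.2]
wireL 15 78 ztop 66.4 y [15.2 17.5 19.8] x [-58.7 -53.2]
wireR 15 83 ztop 66.7 y [15.1 17.1 19.5] x [-86.9 -81. ]
wireL 20 51 ztop 65.5 y [20.1 22.5 24.8] x [-58.9 -53.1]
wireR 20 53 ztop 65.1 y [20.  22.2 24.5] x [-86.5 -81.1]
wireL 25 48 ztop 62.1 y [25.1 27.3 29.8] x [-58.8 -54.2]
wireR 25 46 ztop 62.2 y [25.1 27.3 29.9] x [-85.7 -81.3]
studL 402 ztop 73.6 y [ 7.6 11.4 26.9] x [-52.6 -44.1]
studR 418 ztop 73.3 y [ 7.8 11.2 26.9] x [-95.8 -87.4]
handle 1879 ztop 130.6 y [-43.1 -39.5 -12.2] x [-77.6 -62.3]
```

View pics/w6.png

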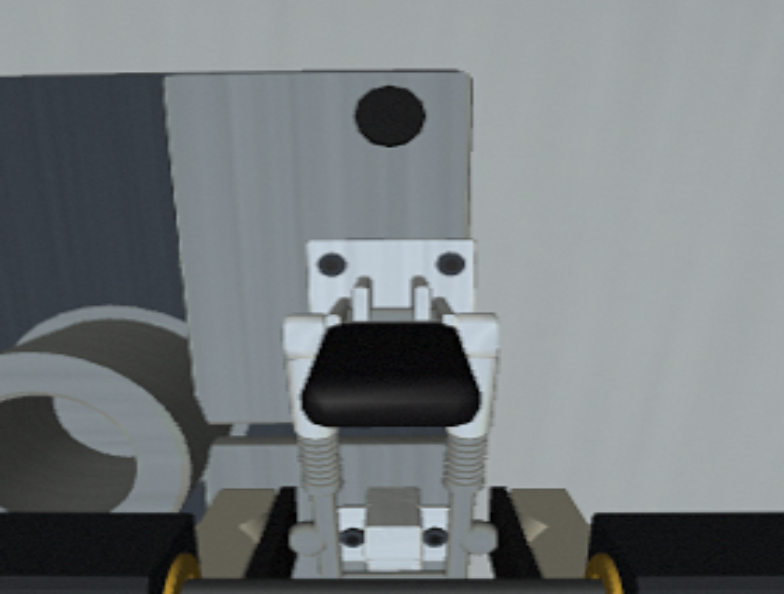

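The wires' slope puts the bar about 1.4 mm above the ledge, so I lower further until I feel it.

{"name": "send_rows", "arguments": {"motion": [{"offset": [0.02, 0, 0.05], "turn": 0}, {"offset": [0.02, 0, 0.05], "turn": 0}]}}

```text
t: 11.7
eef_pos: [0.5019, -0.0021, 0.2271]
ee_rot: [3.142, 0.0, -1.486]
force: [-0.9, 3.6, -0.4]
width: 0.0415
```

{"name": "send_rows", "arguments": {"motion": [{"offset": [0.02, 0, 0.05], "turn": 0}, {"offset": [0.02, 0, 0.05], "turn": 0}]}}

```text
t: 11.9
eef_pos: [0.502, -0.0023, 0.2266]
ee_rot: [-3.142, 0.0, -1.486]
force: [-0.8, 3.4, -0.1]
width: 0.0419
```

{"name": "send_rows", "arguments": {"motion": [{"offset": [0.02, 0, 0.05], "turn": 0}, {"offset": [0.02, 0, 0.05], "turn": 0}]}}

```text
t: 12.1
eef_pos: [0.502, -0.0024, 0.2263]
ee_rot: [-3.141, 0.0, -1.486]
force: [-2.0, 3.7, 2.9]
width: 0.042
```

{"name": "send_rows", "arguments": {"motion": [{"offset": [0, 0, -0.1], "turn": 0}, {"offset": [0.15, 0, -0.1], "turn": 0}, {"offset": [0.3, 0, -0.1], "turn": 0}, {"offset": [0.45, 0, -0.08], "turn": 0}, {"offset": [0.5, 0, -0.08], "turn": 0}]}}

```text
t: 12.6
eef_pos: [0.5024, -0.0068, 0.2267]
ee_rot: [-3.141, 0.001, -1.486]
force: [-0.8, 10.2, -2.3]
width: 0.0417
```

```bash
cat >> h.py <<'E'
def look(name):
    f=grab_frame("wrist");cv2.imwrite(f"pics/{name}.png",cv2.resize(f["frame"][20:290,180:460],None,fx=2.8,fy=2.2));return f
def win(f,n,x0,x1,y0,y1,z0,z1,show=True):
    q=np.array([w2m(pt(f,u,v))*1000 for v in range(0,290) for u in range(260,380) if f["range_z"][v,u]>0])
    m=(q[:,0]>x0)&(q[:,0]<x1)&(q[:,1]>y0)&(q[:,1]<y1)&(q[:,2]>z0)&(q[:,2]<z1);q=q[m]
    if len(q):print(n,len(q),"med",np.median(q,0).round(1),"min",np.percentile(q,3,axis=0).round(1),"max",np.percentile(q,97,axis=0).round(1))
    return q
E
python3 - <<'E'
from h import *
st();f=look("w7")
win(f,"handle",-78,-62,-90,0,110,135)
for y in(-35,-15,10,20):win(f,"wire%d"%y,-87,-80,y,y+4,48,95)
E
```

```text
t 12.6 mould xyz mm [-69.5  15.1 226.7] yaw off 0.01 rot [-3.141e+00  1.000e-03 -1.486e+00] F(mould) [ 0.  10.2 -2.3] w 41.7
handle 1778 med [-69.9 -52.  124.5] min [-77.5 -56.  121.8] max [-62.5 -17.2 130.1]
wire-35 109 med [-83.3 -33.1  79.9] min [-86.6 -34.8  78.5] max [-80.2 -31.1  81.5]
wire-15 76 med [-83.2 -13.1  72.7] min [-86.4 -14.8  70.5] max [-80.2 -11.2  74.1]
wire10 70 med [-84.4  12.   64.3] min [-86.9  10.1  61.7] max [-81.   13.9  65.5]
wire20 34 med [-83.3  21.9  60.4] min [-85.4  20.2  58.9] max [-81.2  23.4  61.8]
```

{"name": "send_rows", "arguments": {"motion": [{"offset": [0.1, 0, -0.04], "turn": 0}, {"offset": [0.2, 0, -0.04], "turn": 0}, {"offset": [0.3, 0, -0.02], "turn": 0}, {"offset": [0.3, 0, -0.02], "turn": 0}]}}

```text
t: 13.05
eef_pos: [0.5027, -0.0097, 0.2269]
ee_rot: [-3.141, 0.001, -1.486]
force: [-1.2, 11.1, -2.9]
width: 0.0419
```

```bash
python3 - <<'E'
from h import *
st();f=look("w8")
win(f,"handle",-78,-62,-90,-20,105,135)
for y in(-35,-15,10,14,18,22):win(f,"wire%d"%y,-87,-80,y,y+4,48,95)
E
```

```text
t 13.05 mould xyz mm [-69.5  12.2 226.9] yaw off 0.02 rot [-3.141e+00  1.000e-03 -1.486e+00] F(mould) [-0.3 11.2 -2.9] w 41.9
handle 2060 med [-69.9 -61.4 120.8] min [-77.5 -66.5 107.8] max [-62.5 -20.3 130.2]
wire-35 104 med [-83.1 -32.9  78. ] min [-86.6 -34.9  76.2] max [-80.4 -31.2  79.4]
wire-15 81 med [-83.3 -13.2  71.3] min [-86.6 -14.9  68.8] max [-80.4 -11.2  72.9]
wire10 59 med [-83.8  12.   63.5] min [-86.9  10.1  61. ] max [-81.   13.8  65.9]
wire14 39 med [-82.8  16.   61.7] min [-85.2  14.1  59.9] max [-81.1  18.   63.2]
wire18 35 med [-83.1  20.1  60.3] min [-85.4  18.4  59.2] max [-81.2  21.8  61.3]
wire22 28 med [-82.8  23.5  59.3] min [-85.7  22.   56. ] max [-80.4  25.1  60.3]
```

View pics/w8.png

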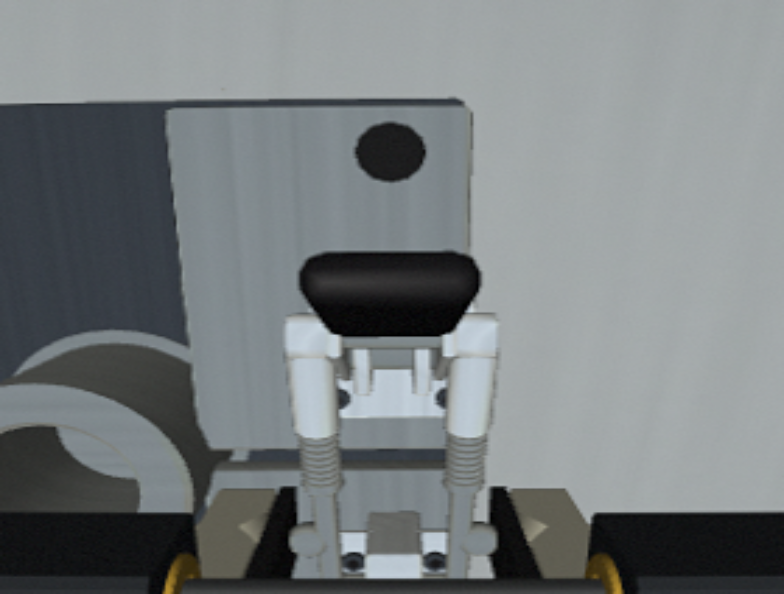

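{"name": "send_rows", "arguments": {"motion": [{"offset": [0.1, 0, 0.01], "turn": 0}, {"offset": [0.2, 0, 0.03], "turn": 0}, {"offset": [0.2, 0, 0.03], "turn": 0}]}}

```text
t: 13.4
eef_pos: [0.5028, -0.0117, 0.2266]
ee_rot: [-3.141, 0.001, -1.486]
force: [-1.0, 11.4, -1.9]
width: 0.0416
```

{"name": "send_rows", "arguments": {"motion": [{"offset": [0.07, 0, 0.01], "turn": 0}, {"offset": [0.13, 0, 0.03], "turn": 0}, {"offset": [0.13, 0, 0.03], "turn": 0}]}}

```text
t: 13.7
eef_pos: [0.503, -0.0128, 0.2263]
ee_rot: [-3.141, 0.002, -1.486]
force: [-2.1, 12.4, -2.1]
width: 0.0414
```

```bash
python3 - <<'E'
from h import *
st();f=look("w9")
q=win(f,"handle",-78,-62,-110,-20,85,135)
win(f,"lip",-75,-65,10,32,61,70)
for y in(-35,-15,10,14,18,22):win(f,"wire%d"%y,-87,-80,y,y+4,48,95)
E
```

```text
t 13.7 mould xyz mm [-69.5   9.1 226.3] yaw off 0.02 rot [-3.141e+00  2.000e-03 -1.486e+00] F(mould) [-1.1 12.6 -2.1] w 41.4
handle 3036 med [-69.9 -68.  113.7] min [-77.5 -76.8  90.6] max [-62.5 -23.3 129.2]
lip 152 med [-70.   14.   64.7] min [-74.5  12.9  61.4] max [-65.4  16.5  66.3]
wire-35 100 med [-83.  -33.   75.5] min [-86.6 -34.9  73.8] max [-80.2 -31.2  77. ]
wire-15 78 med [-83.2 -12.6  69.2] min [-86.4 -14.5  67.3] max [-80.2 -11.2  70.5]
wire10 45 med [-83.2  12.   61.5] min [-86.   10.2  59.8] max [-81.   13.8  63.3]
wire14 38 med [-82.9  16.1  60.1] min [-85.3  14.4  58.9] max [-81.2  17.7  61.4]
wire18 27 med [-83.1  19.4  59.4] min [-85.6  18.3  57.5] max [-81.2  21.4  60.4]
wire22 3 med [-80.4  22.6  54.6] min [-81.   22.4  54.5] max [-80.3  22.7  56. ]
```

{"name": "send_rows", "arguments": {"motion": [{"offset": [0.06, 0, 0.02], "turn": 0}, {"offset": [0.06, 0, 0.02], "turn": 0}]}}

```text
t: 13.95
eef_pos: [0.503, -0.0134, 0.226]
ee_rot: [-3.141, 0.002, -1.486]
force: [-2.9, 11.5, -2.3]
width: 0.0422
```

{"name": "send_rows", "arguments": {"motion": [{"offset": [0.05, 0, 0.02], "turn": 0}, {"offset": [0.05, 0, 0.02], "turn": 0}]}}

```text
t: 14.15
eef_pos: [0.5031, -0.0138, 0.2258]
ee_rot: [-3.141, 0.002, -1.486]
force: [-1.1, 12.9, -2.3]
width: 0.0419
```

{"name": "send_rows", "arguments": {"motion": [{"offset": [0.05, 0, 0.02], "turn": 0}, {"offset": [0.05, 0, 0.02], "turn": 0}]}}

```text
t: 14.35
eef_pos: [0.5031, -0.0143, 0.2256]
ee_rot: [-3.141, 0.002, -1.486]
force: [-1.9, 13.3, -2.6]
width: 0.0415
```

{"name": "send_rows", "arguments": {"motion": [{"offset": [0.05, 0, 0.02], "turn": 0}, {"offset": [0.05, 0, 0.02], "turn": 0}]}}

```text
t: 14.55
eef_pos: [0.5031, -0.0147, 0.2254]
ee_rot: [-3.141, 0.002, -1.486]
force: [-1.8, 13.2, -2.7]
width: 0.0416
```

{"name": "send_rows", "arguments": {"motion": [{"offset": [0.05, 0, 0.02], "turn": 0}, {"offset": [0.05, 0, 0.02], "turn": 0}]}}

```text
t: 14.75
eef_pos: [0.5032, -0.0151, 0.2253]
ee_rot: [-3.141, 0.002, -1.486]
force: [-2.6, 14.5, -2.8]
width: 0.0415
```

```bash
python3 - <<'E'
from h import *
st();f=look("w10")
win(f,"handle",-78,-62,-120,-20,80,135)
for z in(90,95,100,105,110,115,118):win(f,"hz%d"%z,-78,-62,-120,-20,z,z+5)
for y in(10,14,18,22):win(f,"wire%d"%y,-87,-80,y,y+4,48,95)
E
```

```text
t 14.75 mould xyz mm [-69.5   6.7 225.3] yaw off 0.01 rot [-3.141e+00  2.000e-03 -1.486e+00] F(mould) [-1.3 14.6 -2.8] w 41.5
handle 3553 med [-69.9 -73.4 105.7] min [-77.5 -84.3  86. ] max [-62.5 -25.6 128.1]
hz90 370 med [-70.3 -65.   92.6] min [-77.5 -67.1  90.2] max [-62.6 -62.7  94.9]
hz95 431 med [-69.5 -69.2  97.6] min [-77.5 -71.2  95.2] max [-62.4 -66.9  99.8]
hz100 527 med [-69.8 -73.4 102.6] min [-77.5 -75.8 100.2] max [-62.4 -71.2 104.9]
hz105 1340 med [-69.8 -80.1 108.5] min [-77.5 -84.9 105.3] max [-62.5 -75.5 109.9]
hz110 180 med [-70.6 -80.6 110.4] min [-77.1 -82.4 110. ] max [-62.9 -78.5 111.1]
wire10 44 med [-83.3  12.   59.9] min [-85.7  10.3  58.3] max [-81.1  13.7  60.9]
wire14 41 med [-83.   15.8  58.9] min [-85.4  14.3  57.7] max [-81.2  17.8  60.2]
wire18 8 med [-81.1  19.3  56.3] min [-84.9  18.   53.6] max [-80.3  20.5  58.3]
```

{"name": "send_rows", "arguments": {"motion": [{"offset": [0.06, 0, 0.02], "turn": 0}, {"offset": [0.06, 0, 0.02], "turn": 0}]}}

```text
t: 15.0
eef_pos: [0.5032, -0.0156, 0.2251]
ee_rot: [-3.141, 0.002, -1.486]
force: [-2.4, 15.3, -1.3]
width: 0.0416
```

{"name": "send_rows", "arguments": {"motion": [{"offset": [0.06, 0, 0.02], "turn": 0}, {"offset": [0.06, 0, 0.02], "turn": 0}]}}

```text
t: 15.2
eef_pos: [0.5033, -0.016, 0.225]
ee_rot: [-3.141, 0.003, -1.486]
force: [-3.5, 16.4, 0.1]
width: 0.0415
```

{"name": "send_rows", "arguments": {"motion": [{"offset": [0, 0, 0], "turn": 0}, {"offset": [0, 0, 0], "turn": 0}, {"offset": [-0.05, 0, 0], "turn": 0}]}}

```text
t: 15.5
eef_pos: [0.5032, -0.0157, 0.225]
ee_rot: [-3.141, 0.002, -1.486]
force: [-2.7, 13.2, 0.3]
width: 0.0416
```

{"name": "send_rows", "arguments": {"motion": [{"offset": [0, 0, 0], "turn": 0}, {"offset": [0, 0, 0], "turn": 0}, {"offset": [0, 0, 0], "turn": 0}, {"offset": [0, 0, 0], "turn": 0}], "hand": 0.06}}

```text
t: 15.9
eef_pos: [0.5031, -0.0174, 0.2251]
ee_rot: [3.141, -0.0, -1.486]
force: [-0.6, -0.1, 0.0]
width: 0.0464
```

```bash
python3 - <<'E'
from h import *
st()
E
```

```text
t 15.9 mould xyz mm [-69.7   4.5 225.1] yaw off 0.02 rot [ 3.141 -0.    -1.486] F(mould) [-0.6 -0.1  0. ] w 46.4
```

{"name": "send_rows", "arguments": {"motion": [{"offset": [0, 0, -1], "turn": 0}, {"offset": [0, 0, -2.5], "turn": 0}, {"offset": [0, 0, -5], "turn": 0}, {"offset": [0, 0, -8], "turn": 0}, {"offset": [0, 0, -10], "turn": 0}, {"offset": [0, 0, -10], "turn": 0}]}}

```text
t: 16.5
eef_pos: [0.5041, -0.017, 0.329]
ee_rot: [-3.135, 0.001, -1.485]
force: [0.6, 0.8, 0.2]
width: 0.046
```

```bash
python3 - <<'E'
from h import *
st();f=look("w11")
win(f,"lip",-75,-65,8,32,61,70)
win(f,"ledge",-75,-65,26,60,49,56)
q=win(f,"barR",-81,-76.5,12,40,50,66);q2=win(f,"barL",-63,-59,12,40,50,66)
for y in range(8,40,3):
    win(f,"R%d"%y,-85,-80,y,y+3,45,75)
for z in(90,95,100,105,110):win(f,"hz%d"%z,-78,-62,-120,-20,z,z+5)
E
```

```text
t 16.5 mould xyz mm [-68.7   4.8 329. ] yaw off 0.05 rot [-3.135e+00  1.000e-03 -1.485e+00] F(mould) [0.6 0.8 0.2] w 46.0
lip 147 med [-69.7  18.3  65.1] min [-74.3  13.2  62.5] max [-65.   24.5  66.1]
ledge 80 med [-70.2  34.8  52.8] min [-74.6  30.7  51.5] max [-65.8  38.7  53.9]
barR 25 med [-79.2  20.2  56.9] min [-81.   13.6  55.6] max [-77.3  23.2  58.8]
barL 20 med [-60.7  21.   56.9] min [-62.1  19.2  55.5] max [-59.2  22.8  58.1]
R8 12 med [-83.1   9.6  59.9] min [-84.5   8.5  59.5] max [-81.7  10.8  61.1]
R11 12 med [-82.7  12.5  59.2] min [-84.6  11.6  56.6] max [-80.9  13.9  60.8]
R14 14 med [-82.8  15.1  58.6] min [-84.6  14.1  57. ] max [-80.9  16.7  59.2]
R17 16 med [-82.8  18.5  57.7] min [-84.8  17.1  56. ] max [-80.1  19.7  58.7]
R20 17 med [-82.   21.5  57.5] min [-84.8  20.5  55.8] max [-80.1  22.8  58. ]
R23 2 med [-83.   23.   56.6] min [-84.8  23.   56.5] max [-81.2  23.1  56.7]
R26 2 med [-81.2  28.5  45.9] min [-81.6  28.3  45.3] max [-80.7  28.8  46.4]
R29 1 med [-80.7  29.9  45.3] min [-80.7  29.9  45.3] max [-80.7  29.9  45.3]
hz90 124 med [-69.7 -68.6  92.6] min [-76.9 -71.   90.1] max [-62.7 -66.3  94.6]
hz95 150 med [-70.  -73.1  97.5] min [-77.2 -75.8  95.3] max [-62.2 -70.8  99.9]
hz100 157 med [-70.  -77.9 102.6] min [-77.5 -87.1 100.1] max [-62.8 -75.2 104.9]
hz105 250 med [-69.9 -83.2 106.7] min [-77.3 -86.4 105.2] max [-62.5 -79.9 108.5]
```

The bar sits within about 0.5 mm of its seat, on the ledge under the lip, with the lever at about 0.85. Next I close the fingers and throw the lever with the tips.

{"name": "send_rows", "arguments": {"motion": [{"offset": [1, 0.1, 0], "turn": 0}, {"offset": [3, 0.1, 0], "turn": 0}, {"offset": [5, 0.1, 0.5], "turn": 0}, {"offset": [6, 0.1, 2], "turn": 0}, {"offset": [6, 0.1, 3.5], "turn": 0}, {"offset": [6, 0.1, 3.5], "turn": 0}], "hand": -1}}

```text
t: 17.15
eef_pos: [0.5061, -0.078, 0.2875]
ee_rot: [3.136, -0.0, -1.487]
force: [-0.3, -0.7, -0.4]
width: 0.0044
```

```bash
python3 - <<'E'
from h import *
st()
for p in((-60.4,287.5),(-67.8,281.5),(-73.5,275.3),(-78.5,267.9),(-82.4,259.7),(-85.1,251.1)):print(off(-70,*p))
E
```

```text
t 17.15 mould xyz mm [-71.9 -56.1 287.5] yaw off -0.06 rot [ 3.136 -0.    -1.487] F(mould) [-0.4 -0.7 -0.4] w 4.4
(array([ 0.43, -0.2 ,  0.  ]), np.float64(-0.1))
(array([ 1.17, -0.2 ,  0.6 ]), np.float64(-0.1))
(array([ 1.74, -0.2 ,  1.22]), np.float64(-0.1))
(array([ 2.24, -0.2 ,  1.96]), np.float64(-0.1))
(array([ 2.63, -0.2 ,  2.78]), np.float64(-0.1))
(array([ 2.9 , -0.2 ,  3.64]), np.float64(-0.1))
```

{"name": "send_rows", "arguments": {"motion": [{"offset": [0.2, -0.1, 0], "turn": 0}, {"offset": [0.45, -0.15, 0], "turn": 0}, {"offset": [0.8, -0.15, 0.3], "turn": 0}, {"offset": [1.17, -0.15, 0.6], "turn": 0}, {"offset": [1.17, -0.15, 0.6], "turn": 0}]}}

```text
t: 17.65
eef_pos: [0.5097, -0.0888, 0.2839]
ee_rot: [3.141, 0.0, -1.486]
force: [-0.7, 0.8, 0.3]
width: 0.0007
```

```bash
python3 - <<'E'
from h import *
st()
for p in((-73.5,275.3),(-78.5,267.9),(-82.4,259.7),(-85.1,251.1)):print(off(-70,*p))
E
```

```text
t 17.65 mould xyz mm [-69.3 -67.2 283.9] yaw off 0.01 rot [ 3.141  0.    -1.486] F(mould) [-0.6  0.9  0.3] w 0.7
(array([0.63, 0.07, 0.86]), np.float64(0.0))
(array([1.13, 0.07, 1.6 ]), np.float64(0.0))
(array([1.52, 0.07, 2.42]), np.float64(0.0))
(array([1.79, 0.07, 3.28]), np.float64(0.0))
```

{"name": "send_rows", "arguments": {"motion": [{"offset": [0.3, 0.05, 0.4], "turn": 0}, {"offset": [0.63, 0.05, 0.86], "turn": 0}, {"offset": [0.9, 0.05, 1.2], "turn": 0}, {"offset": [1.13, 0.05, 1.6], "turn": 0}, {"offset": [1.13, 0.05, 1.6], "turn": 0}]}}

```text
t: 18.15
eef_pos: [0.5105, -0.1, 0.2678]
ee_rot: [-3.141, -0.0, -1.486]
force: [0.6, 0.1, 1.1]
width: 0.0005
```

```bash
python3 - <<'E'
from h import *
st()
for p in((-82.4,259.7),(-85.1,251.1),(-86.1,245.2)):print(off(-70,*p))
f=look("w12")
for y in range(-115,-60,5):win(f,"h%d"%y,-78,-62,y,y+5,60,115)
E
```

```text
t 18.15 mould xyz mm [-69.4 -78.4 267.8] yaw off 0.02 rot [-3.141 -0.    -1.486] F(mould) [0.6 0.  1.1] w 0.5
(array([0.4 , 0.06, 0.81]), np.float64(0.0))
(array([0.67, 0.06, 1.67]), np.float64(0.0))
(array([0.77, 0.06, 2.26]), np.float64(0.0))
h-100 221 med [-69.9 -97.   90.5] min [-77.3 -98.3  87.2] max [-62.2 -95.2  92.8]
h-95 353 med [-70.5 -91.   94.4] min [-77.6 -94.8  90.6] max [-62.2 -90.1 109.4]
h-90 355 med [-69.9 -89.2 105. ] min [-75.8 -89.8  89.2] max [-63.9 -85.8 113.9]
h-85 18 med [-69.6 -83.5  87.5] min [-74.6 -85.   84.3] max [-64.7 -80.7 109.5]
h-80 10 med [-69.6 -77.5  83.2] min [-69.9 -79.9  82. ] max [-69.3 -75.6  84.8]
h-75 9 med [-69.9 -72.6  80.4] min [-69.9 -74.4  79. ] max [-69.3 -70.4  81.6]
h-70 7 med [-69.3 -68.4  77.7] min [-69.9 -69.7  76.6] max [-69.3 -66.6  78.5]
h-65 6 med [-69.6 -61.9  71.2] min [-69.9 -63.   70.3] max [-69.2 -60.7  71.7]
```

{"name": "send_rows", "arguments": {"motion": [{"offset": [0.2, 0.05, 0.4], "turn": 0}, {"offset": [0.4, 0.05, 0.8], "turn": 0}, {"offset": [0.55, 0.05, 1.2], "turn": 0}, {"offset": [0.67, 0.05, 1.6], "turn": 0}, {"offset": [0.67, 0.05, 1.6], "turn": 0}]}}

```text
t: 18.7
eef_pos: [0.5102, -0.1066, 0.2514]
ee_rot: [3.141, 0.0, -1.486]
force: [0.5, 0.2, 1.3]
width: 0.0006
```

{"name": "send_rows", "arguments": {"motion": [{"offset": [0.03, 0, 0.15], "turn": 0}, {"offset": [0.06, 0, 0.3], "turn": 0}, {"offset": [0.06, 0, 0.3], "turn": 0}]}}

```text
t: 19.0
eef_pos: [0.5102, -0.1071, 0.2489]
ee_rot: [3.141, -0.0, -1.486]
force: [0.2, 0.2, 1.2]
width: 0.0005
```

```bash
python3 - <<'E'
from h import *
st()
f=look("w13")
for y in range(-115,-60,5):win(f,"h%d"%y,-78,-62,y,y+5,45,95)
win(f,"bar",-81,-76.5,12,40,50,66)
E
```

```text
t 19.0 mould xyz mm [-70.3 -85.5 248.9] yaw off 0.03 rot [ 3.141 -0.    -1.486] F(mould) [0.2 0.2 1.2] w 0.5
h-105 263 med [ -69.7 -102.9   70.5] min [ -77.5 -104.2   65. ] max [ -62.5 -100.2   72.4]
h-100 593 med [-69.8 -96.9  81. ] min [-77.4 -99.5  70.5] max [-62.6 -95.6  93.4]
h-95 62 med [-70.6 -93.3  89.4] min [-76.3 -94.9  69.7] max [-64.8 -90.6  92.1]
h-90 13 med [-70.3 -87.3  69.2] min [-70.9 -89.6  68.2] max [-67.5 -85.5  81.7]
h-85 12 med [-70.9 -82.5  68.3] min [-70.9 -84.2  67.9] max [-70.3 -80.5  69. ]
h-80 12 med [-70.6 -77.9  67.4] min [-70.9 -79.7  66.5] max [-70.3 -75.6  68.4]
h-75 12 med [-70.3 -72.8  66.5] min [-71.  -74.8  65.8] max [-70.3 -70.3  67.1]
h-70 7 med [-71.  -67.4  63.3] min [-71.  -69.5  62.4] max [-70.3 -65.3  65.1]
h-65 8 med [-70.6 -63.1  62.4] min [-71.  -64.7  61.9] max [-70.3 -61.4  63. ]
```

The push force of about 1.2 N is lower than expected, so I back off to check that the bar is still hooked before pressing on.

{"name": "send_rows", "arguments": {"motion": [{"offset": [0, 0, -2], "turn": 0}, {"offset": [-1, 0, -5], "turn": 0}, {"offset": [-4, 0, -8], "turn": 0}, {"offset": [-8, 0, -9], "turn": 0}, {"offset": [-10, 0, -9], "turn": 0}, {"offset": [-10, 0, -9], "turn": 0}, {"offset": [-10, 0, -9], "turn": 0}]}}

```text
t: 19.75
eef_pos: [0.5014, -0.0072, 0.3388]
ee_rot: [3.14, -0.0, -1.485]
force: [0.0, -0.8, -0.6]
width: 0.0003
```

```bash
python3 - <<'E'
from h import *
st();f=look("w14")
win(f,"lip",-75,-65,8,32,61,70)
win(f,"ledge",-75,-65,26,60,49,56)
win(f,"barR",-81,-76.5,8,40,48,75);win(f,"barL",-63,-59,8,40,48,75)
for y in range(-50,40,8):
    win(f,"R%d"%y,-86,-80,y,y+4,45,95)
for y in range(-115,-60,5):win(f,"h%d"%y,-78,-62,y,y+5,50,95)
win(f,"rest",-76,-64,-95,-75,46,58)
win(f,"gapfix",-50,-35,-12,-4,36,43);win(f,"gapjaw",-50,-35,-4,8,36,43)
E
```

```text
t 19.75 mould xyz mm [-70.6  14.8 338.8] yaw off 0.1 rot [ 3.14  -0.    -1.485] F(mould) [-0.  -0.8 -0.6] w 0.3
lip 148 med [-69.7  18.4  65. ] min [-74.4  13.2  62.1] max [-65.   25.5  66.3]
ledge 78 med [-70.7  34.8  52.5] min [-74.7  30.8  51.1] max [-65.7  38.7  53.7]
barR 19 med [-78.4  19.8  60.1] min [-80.3  18.4  57.8] max [-77.4  22.2  60.9]
barL 22 med [-61.   19.9  59.9] min [-63.   18.1  57.9] max [-59.1  22.   61.2]
R-50 32 med [-82.8 -48.3  65.1] min [-85.5 -50.   64.2] max [-80.2 -46.5  66.5]
R-42 28 med [-83.  -40.   64.9] min [-85.7 -41.4  63.5] max [-80.3 -38.6  66.1]
R-34 32 med [-83.1 -32.2  63.4] min [-85.9 -34.   61.8] max [-80.5 -30.4  65.2]
R-26 29 med [-82.4 -23.9  62.9] min [-85.2 -26.   46.1] max [-80.2 -22.1  65. ]
R-18 25 med [-83.3 -16.1  63.5] min [-85.2 -17.8  61.6] max [-80.7 -14.4  64.4]
R-10 21 med [-83.6  -8.2  61.2] min [-85.5  -9.8  59.7] max [-80.9  -6.5  62.5]
R-2 26 med [-83.3   0.1  60.8] min [-85.7  -1.7  59.1] max [-81.    1.8  62.4]
R6 19 med [-83.    8.   61.1] min [-85.3   6.4  58.8] max [-81.1   9.9  62.1]
R14 18 med [-83.1  16.   60.2]
[... 253 characters left out ...]
 min [-77.9 -94.9  68.6] max [-62.5 -90.3  71.6]
h-90 133 med [-69.8 -87.3  69.4] min [-77.2 -89.7  68.2] max [-62.4 -85.   70.7]
h-85 116 med [-69.8 -82.7  68.4] min [-77.2 -84.3  66.9] max [-62.4 -80.4  70. ]
h-80 114 med [-69.8 -77.6  67.6] min [-77.3 -79.6  66.5] max [-62.3 -75.6  68.9]
h-75 123 med [-70.6 -72.4  66.8] min [-77.4 -74.8  65.4] max [-62.2 -70.   68.1]
h-70 119 med [-69.8 -67.5  63.2] min [-77.5 -70.   61.5] max [-62.1 -65.   66.1]
h-65 110 med [-69.8 -62.5  62.3] min [-77.4 -64.2  61. ] max [-62.8 -60.   67.2]
gapfix 100 med [-42.7  -8.8  40. ] min [-49.8 -11.9  37.9] max [-35.7  -5.4  41.9]
gapjaw 112 med [-41.9   3.6  39.9] min [-49.4   0.6  38.1] max [-35.3   7.7  41.9]
```

The bar is still hooked: it has risen to the lip's underside (z about 17.5) with y at its seat, and the jaw gap is unchanged. I return and press the handle down in small steps.

{"name": "send_rows", "arguments": {"motion": [{"offset": [3, 0, 0], "turn": 0}, {"offset": [7, 0, 0], "turn": 0}, {"offset": [10, 0, 0], "turn": 0}, {"offset": [10, 0, 3], "turn": 0}, {"offset": [10, 0, 6], "turn": 0}, {"offset": [10, 0, 7.5], "turn": 0}, {"offset": [10, 0, 8.4], "turn": 0}, {"offset": [10, 0, 8.4], "turn": 0}]}}

```text
t: 20.6
eef_pos: [0.5099, -0.1078, 0.2538]
ee_rot: [3.139, -0.0, -1.487]
force: [-0.9, 0.0, 0.3]
width: 0.0002
```

```bash
python3 - <<'E'
from h import *
st();print(off(-70,-86.2,245),off(-70,-86.2,242))
E
```

```text
t 20.6 mould xyz mm [-70.6 -86.1 253.8] yaw off -0.03 rot [ 3.139 -0.    -1.487] F(mould) [-0.9  0.1  0.3] w 0.2
(array([ 0.01, -0.06,  0.88]), np.float64(-0.0)) (array([ 0.01, -0.06,  1.18]), np.float64(-0.0))
```

{"name": "send_rows", "arguments": {"motion": [{"offset": [0, 0, 0.3], "turn": 0}, {"offset": [0, 0, 0.5], "turn": 0}, {"offset": [0, 0, 0.65], "turn": 0}, {"offset": [0, 0, 0.8], "turn": 0}, {"offset": [0, 0, 0.8], "turn": 0}]}}

```text
t: 21.1
eef_pos: [0.5107, -0.107, 0.2476]
ee_rot: [-3.141, -0.0, -1.485]
force: [-0.1, -0.7, 1.8]
width: 0.0006
```

{"name": "send_rows", "arguments": {"motion": [{"offset": [0, 0, 0.05], "turn": 0}, {"offset": [0, 0, 0.1], "turn": 0}, {"offset": [0, 0, 0.1], "turn": 0}]}}

```text
t: 21.4
eef_pos: [0.5106, -0.1071, 0.2464]
ee_rot: [-3.141, -0.0, -1.486]
force: [0.2, -1.8, 3.3]
width: 0.0005
```

{"name": "send_rows", "arguments": {"motion": [{"offset": [0, 0, 0.05], "turn": 0}, {"offset": [0, 0, 0.1], "turn": 0}, {"offset": [0, 0, 0.1], "turn": 0}]}}

```text
t: 21.7
eef_pos: [0.5105, -0.107, 0.2451]
ee_rot: [-3.141, 0.0, -1.486]
force: [0.8, -0.9, 2.9]
width: 0.0005
```

{"name": "send_rows", "arguments": {"motion": [{"offset": [0, 0, 0.05], "turn": 0}, {"offset": [0, 0, 0.1], "turn": 0}, {"offset": [0, 0, 0.1], "turn": 0}]}}

```text
t: 22.0
eef_pos: [0.5105, -0.107, 0.2441]
ee_rot: [-3.141, 0.0, -1.486]
force: [1.5, -0.8, 2.3]
width: 0.0005
```

{"name": "send_rows", "arguments": {"motion": [{"offset": [0, 0, 0.05], "turn": 0}, {"offset": [0, 0, 0.1], "turn": 0}, {"offset": [0, 0, 0.1], "turn": 0}]}}

```text
t: 22.3
eef_pos: [0.5104, -0.107, 0.2431]
ee_rot: [3.142, 0.0, -1.486]
force: [1.1, -0.8, 2.4]
width: 0.0001
```

{"name": "send_rows", "arguments": {"motion": [{"offset": [0, 0, 0.05], "turn": 0}, {"offset": [0, 0, 0.1], "turn": 0}, {"offset": [0, 0, 0.1], "turn": 0}]}}

```text
t: 22.6
eef_pos: [0.5104, -0.107, 0.2422]
ee_rot: [-3.142, -0.0, -1.486]
force: [2.4, -1.3, 2.8]
width: 0.0005
```

{"name": "send_rows", "arguments": {"motion": [{"offset": [0, 0, 0.05], "turn": 0}, {"offset": [0, 0, 0.05], "turn": 0}]}}

```text
t: 22.8
eef_pos: [0.5105, -0.1071, 0.2418]
ee_rot: [-3.141, -0.0, -1.486]
force: [1.1, -1.2, 4.8]
width: 0.0007
```

```bash
python3 - <<'E'
from h import *
st()
E
```

```text
t 22.8 mould xyz mm [-70.  -85.5 241.8] yaw off 0.04 rot [-3.141 -0.    -1.486] F(mould) [ 1.  -1.3  4.8] w 0.7
```

{"name": "send_rows", "arguments": {"motion": [{"offset": [0, 0, 0.05], "turn": 0}, {"offset": [0, 0, 0.05], "turn": 0}]}}

```text
t: 23.0
eef_pos: [0.5105, -0.1071, 0.2415]
ee_rot: [-3.141, -0.0, -1.485]
force: [1.0, -0.9, 6.8]
width: 0.0006
```

{"name": "send_rows", "arguments": {"motion": [{"offset": [0, 0, 0.04], "turn": 0}, {"offset": [0, 0, 0.04], "turn": 0}]}}

```text
t: 23.2
eef_pos: [0.5105, -0.1071, 0.2412]
ee_rot: [-3.141, -0.0, -1.486]
force: [-0.3, -0.6, 7.6]
width: 0.0003
```

{"name": "send_rows", "arguments": {"motion": [{"offset": [0, 0, 0.04], "turn": 0}, {"offset": [0, 0, 0.04], "turn": 0}]}}

```text
t: 23.4
eef_pos: [0.5105, -0.1071, 0.241]
ee_rot: [-3.141, -0.0, -1.485]
force: [-1.6, -1.8, 9.8]
width: 0.0005
```

{"name": "send_rows", "arguments": {"motion": [{"offset": [0, 0, 0.04], "turn": 0}, {"offset": [0, 0, 0.04], "turn": 0}]}}

```text
t: 23.6
eef_pos: [0.5105, -0.1071, 0.2408]
ee_rot: [-3.141, -0.0, -1.485]
force: [-1.9, -1.0, 12.1]
width: 0.0005
```

The force climbs steadily to 12 N on the rubber. I lift off and check the final state.

{"name": "send_rows", "arguments": {"motion": [{"offset": [0, 0, -0.1], "turn": 0}, {"offset": [0, 0, -0.3], "turn": 0}, {"offset": [0, 0, -2], "turn": 0}, {"offset": [-1, 0, -5], "turn": 0}, {"offset": [-5, 0, -9], "turn": 0}, {"offset": [-9, 0, -10], "turn": 0}, {"offset": [-10, 0, -10], "turn": 0}, {"offset": [-10, 0, -10], "turn": 0}]}}

```text
t: 24.4
eef_pos: [0.5012, -0.006, 0.3398]
ee_rot: [3.141, 0.001, -1.483]
force: [-0.5, 0.2, -0.7]
width: 0.0003
```

{"name": "send_rows", "arguments": {"motion": [{"offset": [0, 0, 0], "turn": 0}, {"offset": [0, 0, 0], "turn": 0}, {"offset": [0, 0, 0], "turn": 0}]}}

```text
t: 24.7
eef_pos: [0.5018, -0.0083, 0.3392]
ee_rot: [3.14, -0.0, -1.487]
force: [0.0, -0.4, -0.9]
width: 0.0003
```

```bash
python3 - <<'E'
from h import *
st();f=look("w15")
win(f,"lip",-75,-65,8,32,61,70)
win(f,"ledge",-75,-65,26,60,49,56)
win(f,"barR",-81,-76.5,8,40,48,75);win(f,"barL",-63,-59,8,40,48,75)
H=[]
for y in range(-105,-70,5):
    q=win(f,"h%d"%y,-78,-62,y,y+5,50,95)
    if len(q):H.append(q)
H=np.vstack(H);H=H[(H[:,1]>-100)&(H[:,1]<-72)];p=np.polyfit(H[:,1],H[:,2],1);print("slope",p,"beta",np.pi/2-np.arctan(-p[0]),"z at -82+bias(-2.2)",np.polyval(p,-84.2))
for x0 in(-60,-50,-40):win(f,"fix",x0,x0+8,-12,-4,38,42);win(f,"jaw",x0,x0+8,-3,8,38,42)
E
```

```text
t 24.7 mould xyz mm [-70.3  13.7 339.2] yaw off -0.05 rot [ 3.14  -0.    -1.487] F(mould) [ 0.  -0.4 -0.9] w 0.3
lip 138 med [-70.   18.8  65. ] min [-74.3  13.1  62.1] max [-65.7  25.7  66.3]
ledge 81 med [-70.5  34.4  52.6] min [-74.5  30.8  51.2] max [-65.4  38.7  53.7]
barR 20 med [-78.7  20.   59.8] min [-80.1  18.4  58. ] max [-77.2  22.2  60.5]
barL 20 med [-61.3  20.2  59.7] min [-62.8  18.4  57.4] max [-59.9  22.   61.5]
h-105 108 med [ -69.9 -102.3   63.3] min [ -77.3 -104.8   60.8] max [ -62.4 -100.5   64.7]
h-100 132 med [-69.9 -97.5  63.6] min [-77.4 -99.9  62.2] max [-62.4 -95.1  65.1]
h-95 114 med [-69.8 -92.4  63.2] min [-77.4 -94.4  61.9] max [-62.3 -90.4  64.9]
h-90 114 med [-69.8 -87.7  63.2] min [-77.4 -89.7  62. ] max [-62.3 -85.7  64.7]
h-85 133 med [-69.8 -82.5  62.9] min [-77.5 -84.9  61.8] max [-62.2 -80.1  64.1]
h-80 114 med [-69.8 -77.2  62.7] min [-77.5 -79.3  61.1] max [-62.1 -75.2  64.2]
h-75 114 med [-69.8 -72.3  62.5] min [-77.5 -74.4  61.1] max [-62.1 -70.2  63.8]
slope [-4.70325284e-02  5.90170635e+01] beta 1.5237984320359923 z at -82+bias(-2.2) 62.97720240064898
fix 12 med [-59.5  -8.6  39.9] min [-59.6 -11.5  38.7] max [-54.4  -5.6  40.8]
jaw 19 med [-58.4   3.5  39.7] min [-59.4   0.6  38.7] max [-52.3   7.6  41.4]
fix 53 med [-46.4  -8.7  39.7] min [-49.7 -11.9  38.5] max [-42.5  -5.5  41.4]
jaw 52 med [-45.2   3.6  40. ] min [-49.3   0.7  38.4] max [-42.1   7.5  41.5]
fix 49 med [-35.7  -8.7  40.1] min [-39.6 -11.2  38.5] max [-32.5  -5.6  41.2]
jaw 55 med [-36.1   4.2  40. ] min [-39.2   0.8  38.5] max [-32.1   7.7  41.2]
```

```bash
python3 -c "
from station import *
job_done();print(get_state()['t'])"
```

```text
the job is handed in; nothing more can be done
the job is handed in; nothing more can be done
```

The mould is shut and latched, and I handed the job in at about 25 s of the 72 s allowed. No verdict was reported.

**What I did:**
- Pushed the hinged half shut, ending at about 15 N on its lug.
- Pinched the studs, swung the loop over the keeper and lowered it until it touched the ledge at about 3 N.
- Drew the bar back under the lip, with the pull reaching about 16 N near the seat.
- Threw the lever with the closed fingertips and pressed the handle onto its rest to 12 N, then let go.

**Last checks, from the wrist camera's depth after letting go:**
- **Bar:** it sits at keeper y of about -1.5 mm and z of about 17 mm, under the lip.
- **Lever:** it is at about 1.61 rad, past its dead point.
- **Handle on rest:** its underside is at z of about 55 mm, level with the rest's top as measured earlier.
- **Mould:** the gap between the lugs had not changed since the half was pushed shut.

**Not fully settled:**
- The wrist camera read about 2–3 mm low in y compared with touch, so I judged positions relative to the keeper and lugs.
- The throw took only 1–3 N, at or below the stated 3–9 N. I stopped to check that the bar was still hooked, and it was.
- The force left on the rest after letting go was not measured directly.
- I kept clear of the specimens and brush, but did not measure their positions again at the end.

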